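# Pack the inspected bushes into the latched transit case

## Robot

A 6-joint arm with a two-finger parallel gripper is mounted at the origin on the work surface. World frame = base frame: x ahead of the robot, y to its left, z up, the work surface at z = 0. Lengths are in m, angles in rad, forces in N, time in s.
With the tool pointing down it reaches from about 0.375 to 0.975 m from the base axis. Payload 3.8 kg.
Tool frame: the origin (TCP) lies at the very end of the fingers, on their centre line; the grasp point (between the pads) lies bot.hold_point_z behind it (bot.hold_point_z is the distance from the TCP to the grasp point, in m); z points along the fingers, y is the line along which they close (so a half turn about z gives the same grasp; the last joint's range is limited). The gripper opens to 85 mm and grips with 20 to 120 N. Pads are 22 mm wide; open, the fingers measure 114 mm over their backs; the gripper's body (76 mm by 85 mm) begins 54 mm behind the grasp point. The pads swing forward as they close: fully open they stand 13 mm farther back than shut.
Start: joints at [-1.221, 0.264, 1.604, -0, 1.274, -0.037], TCP at [0.255, -0.625, 0.231] pointing down, gripper open.
Joint ranges: [-2.63, 2.63], [-0.94, 2.18], [0.31, 2.57], [-1.31, 4.45], [0, 2.66], [-2.55, 2.55]. Speed limits (rad/s): [2.57, 2.57, 3.14, 3.14, 3.14, 3.14].

## Interface

Orientations are given as a rotation vector (axis times angle).
In Python, from workcell import bot gives the robot as it stands.
- The arm moves only by the shell command python3 jog.py 'ROWS' [OPENING] [FORCE]. ROWS is a JSON list of rows, 1 to 5 of them, each of 4 numbers: dx, dy, dz in m, then a turn about the tool's z in rad; each row shifts and turns the commanded pose from where the row before left it, along the tool's axes as they then stand; what a row does not reach is not made up. A row lasts 1/8 s, in which the tool goes at most 0.0625 m and 0.188 rad, less where a joint would pass 70% of its speed; a pose out of reach is approached as far as the arm can. OPENING is the opening from 0.0 (shut) to 1.0 (fully open), set as the command begins (- or left out keeps the last). The fingers move at their own pace and stop on an object; FORCE is the grip in N (left out, the last holds). Time passes only in rows, so rows that do not move let the fingers close. It prints the time, the measured TCP pose, the force, the opening and the grip force at its end.
- bot.read_state(): the state, without advancing time (a new reading comes with each control period).
- bot.read_camera(name): name is "scene" or "side" or "wrist"; returns the picture (384x512x3 uint8, red, green, blue); there is no depth.
- bot.camera_info(name): a dict with "intrinsics" (3x3 intrinsics, pixels), "extrinsics" (4x4, takes a point from camera to world coordinates). Camera axes: x right, y down, z forward; pixel columns grow to the right and rows downward; lengths in m; the calibration is good to about 2 mm. A picture is of the moment at which its call begins: read the wrist's pose just before it. camera_info takes no time and is no camera call; for the wrist camera it gives the pose at the moment of the call.
- bot.finish_job(): hands the job in; it is judged then, once.
The state is a dict: "time": time; "q": joint angles; "joint_vel": joint speeds; "joint_torque": joint torques, N m; "tool_pos": TCP position; "tcp_rot": TCP orientation; "wrist_force": force on the tool from outside, world axes, zero at the start; "torque": the same for the moment, N m; "width": opening from 0.0 (shut) to 1.0 (fully open); "grip_force": force on a finger pad.
Only numpy, scipy, OpenCV 4.12 (cv2) and the standard library are available. Lean on these libraries where they do the work, as an engineer would, in place of code of your own. Each camera call takes 0.05 s, during which the arm holds its last target. There are 200 camera calls.

## Task

Pack the passed bronze bushes into the transit case: lift the latch lever on its front right over so that the wire hook comes off the keeper and hangs clear, swing the lid open, then take every bush off the rack pegs, and the one standing on the granite, and put each into a pocket of the case. Shut the lid fully when all are in, but leave the latch undone because the papers still have to go in. The snap gauge stays hanging on its peg and the reference sphere stays standing.

Things in the scene. Friction and masses are not known exactly. Their poses are not given: they have to be found in the camera images.
- case: Grey transit case, fixed to the table, 156 mm (x) by 260 mm (y), 114 mm high shut. Origin under its middle at table height; its own -x side is the front with the latch, z up. Base rim at z = 90 mm; lid 24 mm deep, hinged along the rear rim. Inside, a pocketed floor at z = 36 mm. Its outer faces are at x = -78 and +78 mm, y = -130 and +130 mm.
- case_lid (a joint): Angle of the lid, 0 shut, growing as it opens upwards and back, to 1.85 rad. The hinge is stiff (about 0.42 N m): the lid stays at any angle where it is left.
- lid_hinge (a point): Middle of the lid's hinge line, on the rear rim: case frame x = 78, y = 0, z = 90 mm. The hinge runs along the case's y axis.
- lug_left (a point): Grip point of the left lifting lug, seen from the robot: black, 24 mm wide (y) and 10 mm thick, standing 29 mm out of the lid's front face. The point is 16 mm out of that face, at the middle of the lug's width and thickness, 172 mm before and 12 mm above the hinge line when shut (case frame x = -94, y = 114, z = 102 mm); it turns with the lid.
- lug_right (a point): The same point of the right lug (y = -114 mm).
- latch_lever (a joint): Over-centre draw-latch lever: 0 shut, free end down and out before the case front; grows as that end is lifted out and up (level with the pivot at 0.79), 1.92 at most. Below centre, 0.35, the hook draws it shut, beyond it open (a few N at the tip); otherwise it stays about where it is left. By about 1.6 the hook has risen over the keeper's lip and a light spring throws it out.
- latch_pivot (a point): Pivot of the lever, 10 mm out of the case's front face: case frame x = -88, y = 0, z = 74 mm. The pivot axis is the case's y axis.
- lever_tip (a point): Middle of the grip at the lever's free end: a black square sleeve, 40 mm long (y), 10 x 10 mm, that turns freely on a cross pin, so it can stay still in the fingers while the lever swings. 62 mm from the pivot; shut, 44 mm below the pivot and 54 mm out of the case's front face. The lever's strip is 18 mm wide.
- hook_bar (a point): Middle of the cross bar (5 mm thick, 23 mm long) at the end of the 47 mm wire hook that the lever carries 13 mm from its pivot. Latched, the bar lies in the keeper, 109 mm above the table; thrown free it hangs out before the lid, between keeper and sleeve.
- keeper (a point): Seat of the hook bar in the steel keeper at the middle of the lid's front, 26 mm wide (y), standing 13 mm out of the front face; its lip rises 5 mm before the bar. It turns with the lid.
- pocket0 (a point): Middle of the front right pocket's floor in the case (seen from the robot), 36 mm above the table, fixed to the case. Each pocket is 69 mm (case x) by 121 mm (case y); the ribs between pockets are 6 mm thick and 14 mm high, the outer walls rise 54 mm above the floor.
- pocket1 (a point): Middle of the front left pocket's floor in the case (seen from the robot), 36 mm above the table, fixed to the case. Each pocket is 69 mm (case x) by 121 mm (case y); the ribs between pockets are 6 mm thick and 14 mm high, the outer walls rise 54 mm above the floor.
- pocket2 (a point): Middle of the rear right pocket's floor in the case (seen from the robot), 36 mm above the table, fixed to the case. Each pocket is 69 mm (case x) by 121 mm (case y); the ribs between pockets are 6 mm thick and 14 mm high, the outer walls rise 54 mm above the floor.
- pocket3 (a point): Middle of the rear left pocket's floor in the case (seen from the robot), 36 mm above the table, fixed to the case. Each pocket is 69 mm (case x) by 121 mm (case y); the ribs between pockets are 6 mm thick and 14 mm high, the outer walls rise 54 mm above the floor.
- rack: Aluminium rack, fixed to the table, 420 mm wide (its y) on two feet. Origin under the middle of its rail, at table height. From its rail, 205 mm up and 16 mm thick, four steel pegs 10 mm thick reach 72 mm towards its own -x (the robot) at y = -144, -48, 48 and 144 mm, and end in a tip turned up 9 mm above the peg.
- bush_a: Square-flanged bronze bush, bore along its x. 36 mm long: a 56 x 56 x 6 mm flange at its +x end, then a round body 46 mm across, 30 mm long; bore 34 mm; 0.31 kg. Origin on the axis at mid length. It hangs on a peg by its bore, x level and pointing into the rack, origin 193 mm up, or is absent. On its side, resting on a flange edge, its origin is 28 mm above what it lies on; on an end, 18 mm.
- bush_b: As bush_a.
- bush_c: As bush_a.
- bush_d: The same bush, always present, but with its bore along its own z and the flange at its -z end; it starts standing on its flange on the granite, the flange's sides along its own x and y. Origin on the axis at mid length, 18 mm up as it stands.
- snap_gauge: Dark steel snap gauge, a flat frame 60 mm wide (y), 107 mm high and 10 mm thick (x) with two jaws downwards, hanging on one of the pegs. It stays there. Origin 31 mm below its top edge, 193 mm above the table as it hangs.
- ref_sphere: Reference sphere, a white 25 mm ball on a thin stem on a round steel foot 60 mm across, 93 mm high, standing on the granite. Origin under its foot, z up. It stays standing.

How it is judged:
On the way, in this order (a step that is already met when the one before it is completed fails the run):
1. the latch is thrown over and its hook is clear of the keeper while the lid is still shut (distance between hook_bar and keeper above 0.015 m and value of joint case_lid below 0.15 rad), for 0.2 s.
2. the lid is swung open (value of joint case_lid above 1.3 rad), for 0.2 s.
3. every bush is in a pocket of the open case and let go (((horizontal distance between bush_a and pocket0 below 0.034 m and z of bush_a in the frame of case below 0.07 m) or (horizontal distance between bush_a and pocket1 below 0.034 m and z of bush_a in the frame of case below 0.07 m) or (horizontal distance between bush_a and pocket2 below 0.034 m and z of bush_a in the frame of case below 0.07 m) or (horizontal distance between bush_a and pocket3 below 0.034 m and z of bush_a in the frame of case below 0.07 m)) and ((horizontal distance between bush_b and pocket0 below 0.034 m and z of bush_b in the frame of case below 0.07 m) or (horizontal distance between bush_b and pocket1 below 0.034 m and z of bush_b in the frame of case below 0.07 m) or (horizontal distance between bush_b and pocket2 below 0.034 m and z of bush_b in the frame of case below 0.07 m) or (horizontal distance between bush_b and pocket3 below 0.034 m and z of bush_b in the frame of case below 0.07 m)) and ((horizontal distance between bush_c and pocket0 below 0.034 m and z of bush_c in the frame of case below 0.07 m) or (horizontal distance between bush_c and pocket1 below 0.034 m and z of bush_c in the frame of case below 0.07 m) or (horizontal distance between bush_c and pocket2 below 0.034 m and z of bush_c in the frame of case below 0.07 m) or (horizontal distance between bush_c and pocket3 below 0.034 m and z of bush_c in the frame of case below 0.07 m)) and ((horizontal distance between bush_d and pocket0 below 0.034 m and z of bush_d in the frame of case below 0.07 m) or (horizontal distance between bush_d and pocket1 below 0.034 m and z of bush_d in the frame of case below 0.07 m) or (horizontal distance between bush_d and pocket2 below 0.034 m and z of bush_d in the frame of case below 0.07 m) or (horizontal distance between bush_d and pocket3 below 0.034 m and z of bush_d in the frame of case below 0.07 m)) and value of joint case_lid above 1 rad and contact force between the fingers and bush_a below 0.3 N and contact force between the fingers and bush_b below 0.3 N and contact force between the fingers and bush_c below 0.3 N and contact force between the fingers and bush_d below 0.3 N), for 0.3 s.
At the end, for the whole second after the job is handed in: Lid shut (within 0.03 rad), every bush that is present at rest in a pocket (centre within 34 mm of the pocket's middle and below 70 mm in the case's frame), hook more than 15 mm from the keeper, snap gauge still on its peg, reference sphere upright (((horizontal distance between bush_a and pocket0 below 0.034 m and z of bush_a in the frame of case below 0.07 m) or (horizontal distance between bush_a and pocket1 below 0.034 m and z of bush_a in the frame of case below 0.07 m) or (horizontal distance between bush_a and pocket2 below 0.034 m and z of bush_a in the frame of case below 0.07 m) or (horizontal distance between bush_a and pocket3 below 0.034 m and z of bush_a in the frame of case below 0.07 m)) and ((horizontal distance between bush_b and pocket0 below 0.034 m and z of bush_b in the frame of case below 0.07 m) or (horizontal distance between bush_b and pocket1 below 0.034 m and z of bush_b in the frame of case below 0.07 m) or (horizontal distance between bush_b and pocket2 below 0.034 m and z of bush_b in the frame of case below 0.07 m) or (horizontal distance between bush_b and pocket3 below 0.034 m and z of bush_b in the frame of case below 0.07 m)) and ((horizontal distance between bush_c and pocket0 below 0.034 m and z of bush_c in the frame of case below 0.07 m) or (horizontal distance between bush_c and pocket1 below 0.034 m and z of bush_c in the frame of case below 0.07 m) or (horizontal distance between bush_c and pocket2 below 0.034 m and z of bush_c in the frame of case below 0.07 m) or (horizontal distance between bush_c and pocket3 below 0.034 m and z of bush_c in the frame of case below 0.07 m)) and ((horizontal distance between bush_d and pocket0 below 0.034 m and z of bush_d in the frame of case below 0.07 m) or (horizontal distance between bush_d and pocket1 below 0.034 m and z of bush_d in the frame of case below 0.07 m) or (horizontal distance between bush_d and pocket2 below 0.034 m and z of bush_d in the frame of case below 0.07 m) or (horizontal distance between bush_d and pocket3 below 0.034 m and z of bush_d in the frame of case below 0.07 m)) and value of joint case_lid below 0.03 rad and distance between hook_bar and keeper above 0.015 m and height (world z) of snap_gauge above 0.175 m and angle between ref_sphere's own z axis and vertical below 0.2 rad and linear speed of each of bush_a, bush_b, bush_c, bush_d below 0.02 m/s); the robot touches nothing.
It fails at once if the snap gauge is taken or knocked off its peg (height (world z) of snap_gauge below 0.14 m).
It fails at once if the reference sphere is knocked over (angle between ref_sphere's own z axis and vertical above 0.7 rad).
Of bush_a, bush_b, bush_c only 1 to 3 are there at a start; the rules pass over those that are not, and their reading is None.
At some moment in a run one of bush_d may be knocked a few centimetres aside while the robot is not near it.
Once in a run the grip may slacken for a moment while it holds something.
It also fails if it takes over 210 s, if anything falls off the work surface, if the arm or the gripper's body presses on something with over 40 N, if the wrist force passes 120 N, or if a joint passes its speed limit or range.

## Working session

There is one attempt and no reset: what is moved stays moved. The work goes in short steps, Python scripts to look and compute and a shell command to move; the robot and the scene stay as the last step left them, time stands still between calls to the robot, and variables do not carry over. Pictures are saved under pics/ and viewed, at most 14 in all, crops included, and the job is handed in when it is done.

```bash
ls; mkdir -p pics
python3 - <<'E'
from workcell import bot
import cv2,numpy as np
np.set_printoptions(precision=4,suppress=True)
print(bot.hold_point_z, bot.read_state())
for n in ("scene","side"):
    i=bot.camera_info(n);print(n,i["intrinsics"],i["extrinsics"])
    im=bot.read_camera(n); cv2.imwrite(f"pics/{n}0.png",cv2.resize(im[:,:,::-1],(800,600),interpolation=cv2.INTER_CUBIC)); np.save(f"pics/{n}0.npy",im)
print(bot.camera_info("wrist")["extrinsics"])
E
```

```text
jog.py
pics
workcell.py
0.0187 {'time': 0.0, 'q': array([-1.2209,  0.2648,  1.6054,  0.    ,  1.2737, -0.0369]), 'joint_vel': array([-0.0009,  0.0002,  0.0021,  0.0013,  0.0013,  0.0012]), 'joint_torque': array([  0.001 , -51.5109, -36.7315,   0.    ,   0.0131,   0.    ]), 'tool_pos': array([ 0.2544, -0.6244,  0.2299]), 'tcp_rot': array([-3.0808, -0.6034,  0.0005]), 'wrist_force': array([-0.5068,  0.6115, -0.1544]), 'torque': array([0.0265, 0.0231, 0.0216]), 'grip_force': 0.0, 'width': 0.9982881419339331}
scene [[485.4027   0.     259.2511]
 [  0.     485.4027 201.5326]
 [  0.       0.       1.    ]] [[ 0.472   0.6463 -0.5996  1.1893]
 [ 0.8815 -0.3389  0.3287 -0.3511]
 [ 0.0092 -0.6837 -0.7297  0.9698]
 [ 0.      0.      0.      1.    ]]
side [[439.8465   0.     251.0076]
 [  0.     439.8465 187.0788]
 [  0.       0.       1.    ]] [[ 0.9996 -0.0016  0.0273  0.4708]
 [-0.0199 -0.7293  0.6839 -0.7377]
 [ 0.0188 -0.6842 -0.729   0.9325]
 [ 0.      0.      0.      1.    ]]
[[ 0.3773 -0.8898 -0.2566  0.3202]
 [-0.9261 -0.3627 -0.1037 -0.5986]
 [-0.0008  0.2768 -0.9609  0.3724]
 [ 0.      0.      0.      1.    ]]
```
View pics/scene0.png

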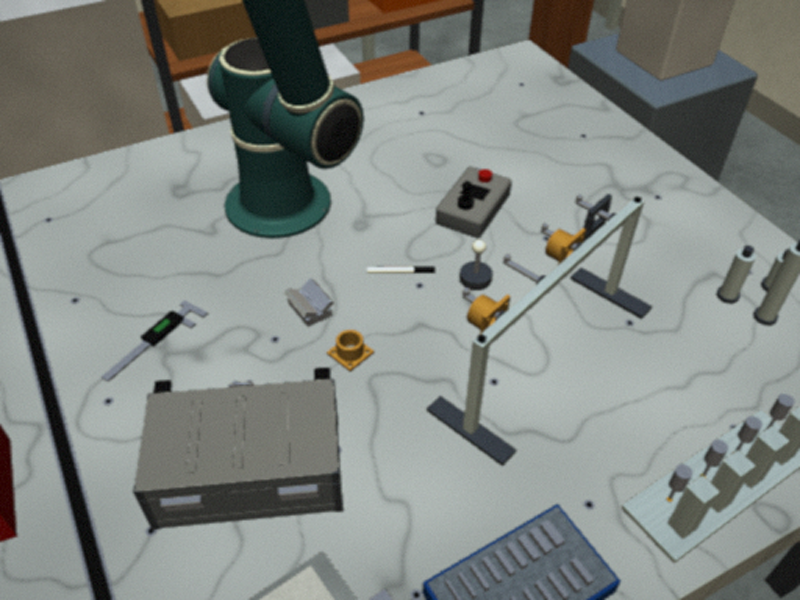

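View pics/side0.png

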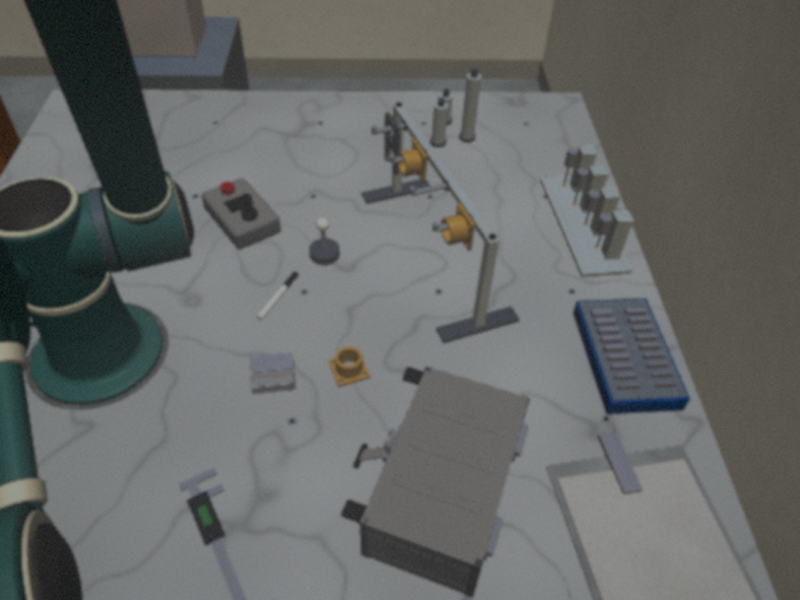

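Scene view: case bottom left, with lugs at (163,386) and (322,374). Rack on the right: bushes at about (485,310) and (562,245), gauge on the far peg, third peg empty. Bush_d stands at (350,345), sphere ball at (479,246). The side view agrees: lugs (353,510)/(413,376), lever (360,455), bushes (458,228)/(410,160), bush_d (348,360), ball (322,224).

Create h.py:
```python
import numpy as np,cv2
from workcell import bot
from scipy.optimize import least_squares
from scipy.spatial.transform import Rotation as R
np.set_printoptions(precision=4,suppress=True)
def P(n,info=None):
    i=info or bot.camera_info(n); return i["intrinsics"]@np.linalg.inv(i["extrinsics"])[:3]
def proj(M,X):
    h=np.atleast_2d(X)@M[:,:3].T+M[:,3]; return h[:,:2]/h[:,2:]
def tri(Ms,uvs):
    X=cv2.triangulatePoints(Ms[0],Ms[1],np.array(uvs[0],float).reshape(2,1),np.array(uvs[1],float).reshape(2,1)).ravel(); X=X[:3]/X[3]
    return X,[np.linalg.norm(proj(m,X)[0]-u) for m,u in zip(Ms,uvs)]
def planar(x,X): # x,y,yaw
    c,s=np.cos(x[2]),np.sin(x[2]); X=np.atleast_2d(X)
    return np.c_[X[:,0]*c-X[:,1]*s+x[0],X[:,0]*s+X[:,1]*c+x[1],X[:,2]]
def fit(obs,x0):
    # obs: list of (M, X(local), uv)
    f=lambda x:np.concatenate([proj(M,planar(x,X))[0]-np.array(u) for M,X,u in obs])
    r=least_squares(f,x0,loss='soft_l1'); return r.x,r.fun.reshape(-1,2)
def snap(n,name,scale=800/512,crop=None):
    i=bot.camera_info(n); im=bot.read_camera(n); np.savez(f"pics/{name}.npz",im=im,K=i["intrinsics"],T=i["extrinsics"])
    v=im[:,:,::-1]
    if crop: v=v[crop[1]:crop[3],crop[0]:crop[2]]
    cv2.imwrite(f"pics/{name}.png",cv2.resize(v,None,fx=scale,fy=scale,interpolation=cv2.INTER_CUBIC))
```

Run:
```python
from h import *
S,D=P("scene"),P("side"); k=1.5625
pts={'lidFR':((150,390),(365,528)),'lidFL':((336,380),(430,370)),'lidRL':((342,480),(528,400)),'lugR':((163,386),(353,510)),'lugL':((322,374),(413,376)),
'railL':((640,203),(398,106)),'railR':((480,340),(491,238)),'bd_top':((350,338),(348,353)),'b1':((487,312),(458,228)),'b2':((562,246),(410,160)),'ball':((479,246),(322,224))}
for n,(a,b) in pts.items():
    print(n,*tri([S,D],[np.array(a)/k,np.array(b)/k]))
h={'lidFR':(-.078,-.13,.114),'lidFL':(-.078,.13,.114),'lidRL':(.078,.13,.114),'lugR':(-.094,-.114,.102),'lugL':(-.094,.114,.102)}
obs=[(m,h[n],np.array(pts[n][j])/k) for n in h for j,m in enumerate((S,D))]
x,r=fit(obs,[.6,-.25,0]);print('case',x);print(r)
```

```text
lidFR [ 0.455  -0.3593  0.115 ] [np.float64(4.091003517445225), np.float64(5.542099643353127)]
lidFL [ 0.5526 -0.1162  0.1083] [np.float64(2.29912392924873), np.float64(2.67579559652313)]
lidRL [ 0.6958 -0.1711  0.0986] [np.float64(0.016973308294663956), np.float64(0.018526033843290834)]
lugR [ 0.4425 -0.3366  0.1038] [np.float64(1.4553907017368113), np.float64(1.9760951113737186)]
lugL [ 0.528  -0.1265  0.1036] [np.float64(1.3628599534010708), np.float64(1.6166141898429276)]
railL [0.5191 0.445  0.2043] [np.float64(0.2841054295750691), np.float64(0.28467739589637003)]
railR [0.654  0.056  0.2117] [np.float64(0.5071187204165399), np.float64(0.5254436730225515)]
bd_top [ 0.4288 -0.0362  0.0393] [np.float64(0.07184024748166112), np.float64(0.08692783640999903)]
b1 [0.6063 0.0978 0.1982] [np.float64(1.3125675315138825), np.float64(1.3823998535717923)]
b2 [0.537  0.2795 0.1953] [np.float64(0.06294368964585545), np.float64(0.06529236665887445)]
ball [0.3738 0.2416 0.0795] [np.float64(0.7277012873338673), np.float64(0.8301096992229039)]
case [ 0.5747 -0.2674 -0.3896]
[[-1.7328  2.9065]
 [-3.4184 -5.3513]
 [-1.8674  0.4472]
 [-1.2284 -3.4859]
 [-2.8157 -2.6908]
 [ 1.7463 -1.808 ]
 [-0.5348  2.4676]
 [ 0.1157 -1.1096]
 [ 0.0837  2.5559]
 [ 0.6262 -1.1597]]
```

```bash
cat >> h.py <<'E'
def go(p,close=None,turn=None):
    """print turn about tool z, then shift in turned tool axes, to bring TCP to p with closing line along world angle close"""
    s=bot.read_state(); A=R.from_rotvec(s["tcp_rot"]); m=A.as_matrix(); d=turn or 0
    if close is not None:
        a=np.arctan2(m[1,1],m[0,1]); d=-((close-a+np.pi/2)%np.pi-np.pi/2) # tool z down: turn +d lowers world yaw
    m2=m@R.from_rotvec([0,0,d]).as_matrix()
    print(f"t={s['time']:.1f} tcp={s['tool_pos']} tilt={np.degrees(np.arccos(-m[2,2])):.2f}deg turn={d:.3f} (q6={s['q'][5]:.2f}) shift={m2.T@(np.array(p)-s['tool_pos'])} width={s['width']:.3f} grip={s['grip_force']:.1f} F={s['wrist_force']}")
E
python3 - <<'E'
from h import *
s=bot.read_state();m=R.from_rotvec(s["tcp_rot"]).as_matrix();print(m)
i=bot.camera_info("wrist");T=i["extrinsics"];print(i["intrinsics"],m.T@(T[:3,3]-s["tool_pos"]),m.T@T[:3,:3])
# desired TCP so that case/lever in view
psi=np.pi/2-.39
go([.43,-.20,.28],psi)
a=psi
for p in [[.43,-.20,.28]]:
    for s_ in (0,np.pi):
        Y=np.array([np.cos(a+s_),np.sin(a+s_),0]);Z=np.array([0,0,-1.]);X=np.cross(Y,Z);M=np.c_[X,Y,Z]
        Tc=np.eye(4);Tc[:3,:3]=M@(m.T@T[:3,:3]);Tc[:3,3]=M@(m.T@(T[:3,3]-s["tool_pos"]))+p
        Mx=P("wrist",dict(intrinsics=i["intrinsics"],extrinsics=Tc))
        print(X,[proj(Mx,planar([.5747,-.2674,-.3896],q))[0] for q in ([-.132,0,.03],[-.094,.114,.102],[-.094,-.114,.102],[0,0,.114])])
E
```

```text
[[ 0.9261  0.3772 -0.0007]
 [ 0.3772 -0.9261  0.0019]
 [ 0.0001 -0.0021 -1.    ]]
[[307.2992   0.     253.8053]
 [  0.     307.2992 197.907 ]
 [  0.       0.       1.    ]] [ 0.0707  0.0006 -0.1423] [[ 0.     -0.9609 -0.2769]
 [ 1.     -0.0003  0.0012]
 [-0.0013 -0.2769  0.9609]]
t=0.1 tcp=[ 0.2544 -0.6245  0.2301] tilt=0.12deg turn=0.777 (q6=-0.04) shift=[ 0.0009 -0.4594 -0.0492] width=1.000 grip=0.0 F=[ 0.8844 -0.255   0.529 ]
[-0.9249  0.3802  0.    ] [array([247.3595, 187.0653]), array([347.7186, 235.3468]), array([144.9234, 235.5154]), array([246.7   , 313.8601])]
[ 0.9249 -0.3802  0.    ] [array([258.7679, 144.9484]), array([146.8086, 114.8687]), array([373.3469, 114.7809]), array([260.9782,   4.9457])]
```

```bash
python3 jog.py '[[0,0,-0.05,0.188],[0,0,0,0.188],[0,0,0,0.188],[0,0,0,0.188],[0,0,0,0.025]]' && python3 jog.py '[[0,-0.05,0,0],[0,-0.06,0,0],[0,-0.06,0,0],[0,-0.06,0,0],[0,-0.06,0,0]]' && python3 jog.py '[[0,-0.06,0,0],[0,-0.06,0,0],[0,-0.05,0,0],[0,0,0,0],[0,0,0,0]]'
python3 - <<'E'
from h import *
snap("wrist","w1")
go([.45,-.15,.32],np.pi/2-.39)
E
```

```text
time: 0.72
tool_pos: [0.2545, -0.6248, 0.2806]
tcp_rot: [-3.082, 0.605, 0.001]
wrist_force: [0.1, 0.0, -0.6]
width: 1.002
grip_force: 0.0
time: 1.35
tool_pos: [0.3647, -0.3548, 0.2811]
tcp_rot: [-3.083, 0.602, -0.0]
wrist_force: [0.9, -0.4, 0.2]
width: 0.998
grip_force: 0.0
time: 1.98
tool_pos: [0.4286, -0.1995, 0.2812]
tcp_rot: [3.083, -0.602, -0.0]
wrist_force: [0.0, -0.3, 0.3]
width: 1.0
grip_force: 0.0
t=2.0 tcp=[ 0.4285 -0.2     0.2812] tilt=0.03deg turn=0.003 (q6=1.47) shift=[ 0.0009 -0.0544 -0.0389] width=1.001 grip=0.0 F=[-0.8629 -0.0302  0.0003]
```

View pics/w1.png

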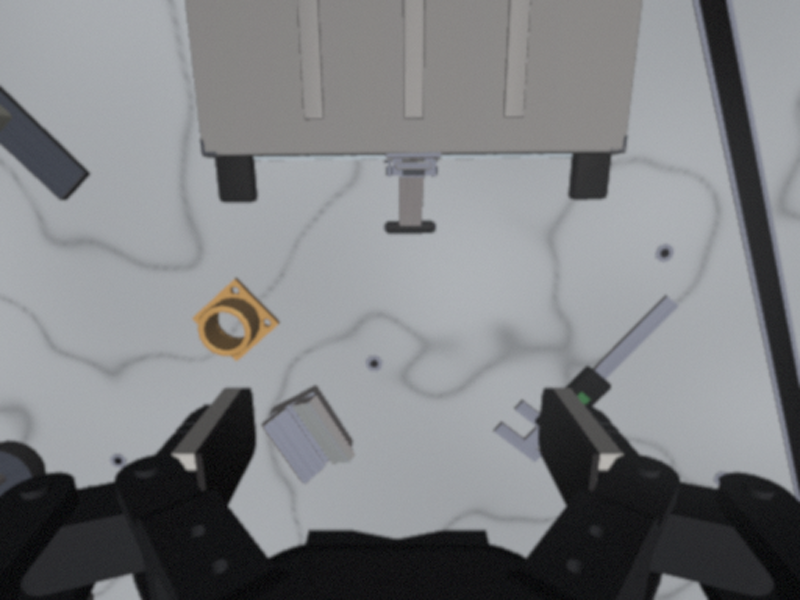

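Wrist view: lid front corners at (202,155) and (626,152), lug front edges at rows 201 and 198, sleeve (411,227), bush_d bore mouth (225,326), flange corners (238,278), (279,322), (236,359), (194,319). I'll take a second view from another place.

```bash
python3 jog.py '[[0.04,-0.04,-0.03,0],[0.03,-0.03,-0.03,0],[0,0,0,0],[0,0,0,0]]'
python3 - <<'E'
from h import *
snap("wrist","w2")
E
```

```text
time: 2.52
tool_pos: [0.5179, -0.1629, 0.3397]
tcp_rot: [3.082, -0.608, -0.003]
wrist_force: [-0.5, -0.1, -0.3]
width: 0.998
grip_force: 0.0
```

View pics/w2.png

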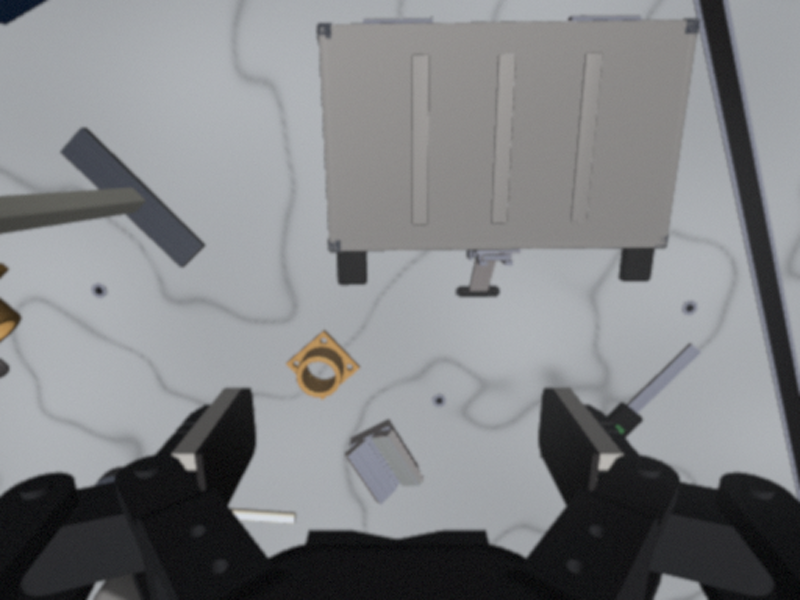

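Second view: lid corners (329,250), (667,247), (319,23), (697,20); lug fronts at (338–367,284) and (620–652,281); sleeve (478,292); bush_d bore (319,372), flange corners (323,330), (361,366), (287,363).

Run:
```python
from h import *
k=1.5625
L=lambda n:(lambda z:P("w",dict(intrinsics=z["K"],extrinsics=z["T"])))(np.load(f"pics/{n}.npz"))
A,B=L("w1"),L("w2")
pts={'lidFL':((202,155),(329,250)),'lidFR':((626,152),(667,247)),'lugL1':((218,201),(338,284)),'lugL2':((257,201),(367,284)),'lugR1':((571,198),(620,281)),'lugR2':((609,198),(652,281)),'tip':((411,227),(478,292)),'bd':((225,329),(319,374)),'fl1':((238,278),(323,330)),'fl2':((279,322),(361,366)),'fl3':((194,319),(287,363))}
for n,(a,b) in pts.items(): print(n,*tri([A,B],[np.array(a)/k,np.array(b)/k]))
h={'lidFL':(-.078,.13,.114),'lidFR':(-.078,-.13,.114),'lugL1':(-.107,.126,.107),'lugL2':(-.107,.102,.107),'lugR1':(-.107,-.102,.107),'lugR2':(-.107,-.126,.107),'tip':(-.132,0,.03)}
obs=[(m,h[n],np.array(pts[n][j])/k) for n in h for j,m in enumerate((A,B))]+[(B,(.078,.13,.114),np.array((319,23))/k),(B,(.078,-.13,.114),np.array((697,20))/k)]
x,r=fit(obs,[.575,-.267,-.39]);print('case',x);print(r.round(1).tolist())
np.save('case.npy',x)
hb={'bd':(0,0,.036),'fl1':(.028,.028,.006),'fl2':(.028,-.028,.006),'fl3':(-.028,.028,.006)}
x,r=fit([(m,hb[n],np.array(pts[n][j])/k) for n in hb for j,m in enumerate((A,B))],[.43,-.04,-.39-.78+.0]);print('bd',x,r.round(1).tolist())
```

```text
lidFL [ 0.5486 -0.1193  0.1117] [np.float64(0.37997959322800373), np.float64(0.3029423635534026)]
lidFR [ 0.4515 -0.3625  0.1118] [np.float64(0.12281897132290073), np.float64(0.09792266716951745)]
lugL1 [ 0.5206 -0.1138  0.1074] [np.float64(0.34615458553920253), np.float64(0.27814703622822184)]
lugL2 [ 0.5111 -0.135   0.1024] [np.float64(0.2480798516361103), np.float64(0.20004400929640825)]
lugR1 [ 0.4361 -0.3251  0.1038] [np.float64(0.3900274248865001), np.float64(0.31418218224536804)]
lugR2 [ 0.4275 -0.3473  0.107 ] [np.float64(0.07306933068999151), np.float64(0.05872804883044033)]
tip [ 0.4495 -0.221   0.0313] [np.float64(0.3201593925776055), np.float64(0.26824253867928305)]
bd [ 0.4294 -0.042   0.0317] [np.float64(0.4523032220090486), np.float64(0.3822316924840835)]
fl1 [ 0.461  -0.055  -0.0107] [np.float64(0.5822005203456391), np.float64(0.49780795771782715)]
fl2 [ 0.4132 -0.0797  0.0093] [np.float64(0.41884813805398124), np.float64(0.35673715149434637)]
fl3 [ 0.4436 -0.0053  0.0004] [np.float64(0.3852191728947964), np.float64(0.32902272825309903)]
case [ 0.573  -0.2697 -0.3787]
[[0.0, -0.6], [0.2, 0.4], [0.0, -0.7], [0.0, -0.1], [-0.1, 0.4], [-0.5, 0.7], [-1.2, 0.3], [0.1, 0.5], [0.6, 0.7], [1.3, 0.7], [0.1, 0.5], [-0.0, 0.5], [-0.6, -0.5], [-0.3, -0.9], [-0.7, -0.4], [2.2, -1.2]]
bd [ 0.4287 -0.0433 -1.2198] [[0.3, 0.7], [0.4, 1.5], [-2.1, -0.6], [0.6, -0.2], [0.8, -0.2], [-0.0, 0.2], [-0.7, -0.9], [-0.2, 0.2]]
```

Run:
```python
from h import *
c=np.load('case.npy'); go(planar(c,[-.135,0,.10])[0],np.pi/2+c[2])
```

```text
t=2.6 tcp=[ 0.5175 -0.1627  0.3393] tilt=0.14deg turn=-0.011 (q6=1.61) shift=[-0.0433  0.0787  0.2394] width=1.001 grip=0.0 F=[-0.2466 -0.2504 -0.1048]
```

```bash
python3 jog.py '[[-0.02,0.04,0.04,-0.011],[-0.023,0.039,0.04,0],[0,0,0.06,0],[0,0,0.05,0],[0,0,0.04,0]]' && python3 jog.py '[[0,0,0,0],[0,0,0,0]]'
python3 - <<'E'
from h import *
c=np.load('case.npy'); go(planar(c,[-.135,0,.012])[0],np.pi/2+c[2])
E
```

```text
time: 3.2
tool_pos: [0.4461, -0.2188, 0.1074]
tcp_rot: [-3.084, 0.592, 0.006]
wrist_force: [-0.2, -0.4, 0.2]
width: 1.006
grip_force: 0.0
time: 3.45
tool_pos: [0.4494, -0.2196, 0.1117]
tcp_rot: [3.085, -0.59, 0.002]
wrist_force: [0.4, 0.3, 0.4]
width: 1.001
grip_force: 0.0
t=3.5 tcp=[ 0.4494 -0.2196  0.1117] tilt=0.06deg turn=0.001 (q6=1.44) shift=[-0.0018  0.0008  0.0997] width=1.001 grip=0.0 F=[0.3664 0.2851 0.3726]
```

```bash
python3 jog.py '[[-0.002,0.001,0.03,0],[0,0,0.03,0],[0,0,0.02,0],[0,0,0.01,0],[0,0,0.01,0]]' && python3 jog.py '[[0,0,0,0],[0,0,0,0],[0,0,0,0],[0,0,0,0],[0,0,0,0]]' 0 60
python3 - <<'E'
from h import *
c=np.load('case.npy'); go(planar(c,[-.135,0,.012])[0],np.pi/2+c[2])
snap("side","s1",3,(170,230,350,384))
E
```

```text
time: 4.08
tool_pos: [0.4488, -0.22, 0.012]
tcp_rot: [3.085, -0.589, 0.005]
wrist_force: [-0.4, -0.2, 0.5]
width: 1.001
grip_force: 0.0
time: 4.7
tool_pos: [0.4479, -0.219, 0.0116]
tcp_rot: [-3.086, 0.589, -0.002]
wrist_force: [-1.3, 2.9, 6.3]
width: 0.452
grip_force: 59.7
t=4.7 tcp=[ 0.4479 -0.219   0.0116] tilt=0.07deg turn=0.001 (q6=1.44) shift=[-0.0001  0.0008 -0.0004] width=0.452 grip=59.7 F=[-1.2834  2.8985  6.2898]
```

View pics/s1.png

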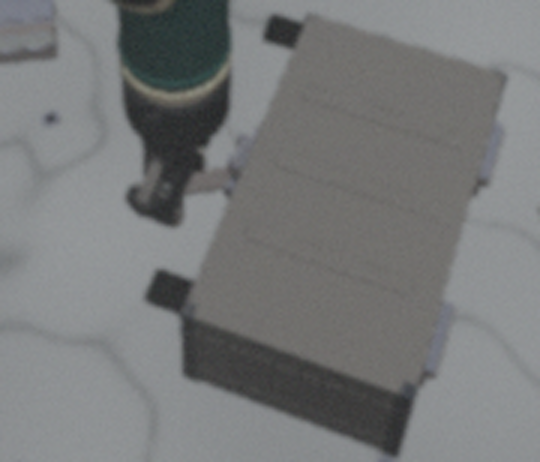

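Crop: fingers hold the sleeve at (150,205), and the opening is 0.452, about 40 mm, which is the sleeve's length. Now I swing it over on its arc.

```bash
python3 jog.py '[[-0.006,0,-0.007,0],[-0.005,0,-0.008,0],[-0.0035,0,-0.0085,0],[-0.0025,0,-0.009,0],[-0.001,0,-0.009,0]]' && python3 jog.py '[[0.0003,0,-0.0095,0],[0.0018,0,-0.009,0],[0.003,0,-0.009,0],[0.0042,0,-0.0085,0],[0.0056,0,-0.0072,0]]' && python3 jog.py '[[0.0057,0,-0.0057,0],[0.0058,0,-0.0046,0],[0.004,0,-0.0025,0],[0.003,0,-0.0015,0],[0,0,0,0]]'
python3 - <<'E'
from h import *
c=np.load('case.npy'); go(planar(c,[-.12,0,.111])[0],np.pi/2+c[2])
snap("side","s2",3,(170,230,350,384))
E
```

```text
time: 5.38
tool_pos: [0.4309, -0.2123, 0.053]
tcp_rot: [-3.086, 0.589, -0.003]
wrist_force: [5.1, 2.0, -0.5]
width: 0.446
grip_force: 60.3
time: 6.0
tool_pos: [0.444, -0.2174, 0.0953]
tcp_rot: [-3.085, 0.589, 0.0]
wrist_force: [5.2, 1.1, -5.2]
width: 0.447
grip_force: 60.7
time: 6.62
tool_pos: [0.4615, -0.2244, 0.1105]
tcp_rot: [-3.085, 0.589, 0.001]
wrist_force: [-1.3, 5.4, 5.9]
width: 0.448
grip_force: 61.6
t=6.6 tcp=[ 0.4615 -0.2244  0.1105] tilt=0.06deg turn=0.001 (q6=1.45) shift=[ 0.0003  0.0008 -0.0005] width=0.448 grip=61.6 F=[-1.3455  5.3913  5.9451]
```

View pics/s2.png

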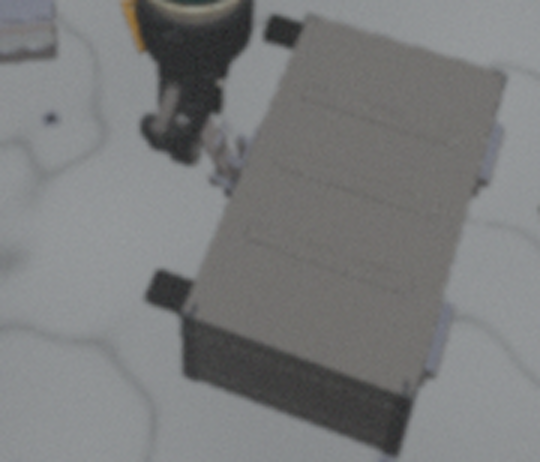

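Picture: the sleeve is up at (170,135) with the lever swung over, and the TCP height matches 1.88 rad. Release, rise, and look with the wrist camera.

```bash
python3 jog.py '[[0,0,0,0],[0,0,0,0],[0,0,0,0]]' 0.7 && python3 jog.py '[[0,0,-0.03,0],[0,0,-0.04,0],[-0.02,-0.02,-0.04,0],[0,0,0,0],[0,0,0,0]]'
python3 - <<'E'
from h import *
c=np.load('case.npy'); 
snap("wrist","w3",2.2,(90,20,450,290))
go(planar(c,[-.094,.114,.14])[0],np.pi/2+c[2])
E
```

```text
time: 7.05
tool_pos: [0.4613, -0.2251, 0.1095]
tcp_rot: [3.085, -0.589, -0.0]
wrist_force: [0.6, -0.3, -0.9]
width: 0.7
grip_force: 0.0
time: 7.68
tool_pos: [0.45, -0.1988, 0.2191]
tcp_rot: [3.086, -0.588, -0.0]
wrist_force: [0.4, 0.7, -0.3]
width: 0.697
grip_force: 0.0
t=7.7 tcp=[ 0.4496 -0.1987  0.2183] tilt=0.10deg turn=0.002 (q6=1.48) shift=[ 0.047  -0.0937  0.0782] width=0.702 grip=0.0 F=[-0.9084  0.421   0.0606]
```

View pics/w3.png

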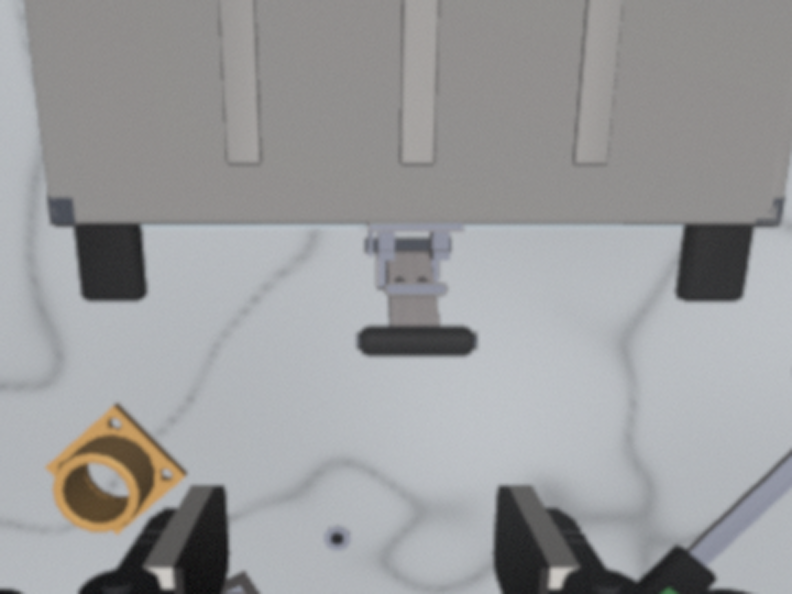

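Hook bar at (415,289) hangs about 20 mm clear of the keeper at (405,240); lever stays over with its sleeve at (417,341). Lid still shut. Next is the left lug.

```bash
python3 jog.py '[[0.02,-0.05,0,0],[0.025,-0.044,0.02,0],[0,0,0.03,0],[0,0,0.02,0],[0,0,0,0]]'
python3 - <<'E'
from h import *
c=np.load('case.npy'); go(planar(c,[-.096,.114,.089])[0],np.pi/2+c[2])
E
```

```text
time: 8.35
tool_pos: [0.524, -0.1273, 0.1455]
tcp_rot: [-3.085, 0.589, 0.012]
wrist_force: [0.5, -0.2, -0.9]
width: 0.701
grip_force: 0.0
t=8.3 tcp=[ 0.524  -0.1273  0.1455] tilt=0.46deg turn=0.001 (q6=1.66) shift=[0.0025 0.0001 0.0564] width=0.701 grip=0.0 F=[ 0.5349 -0.2385 -0.8974]
```

```bash
python3 jog.py '[[0.002,0,0.02,0],[0,0,0.02,0],[0,0,0.015,0],[0,0,0.0015,0],[0,0,0,0]]' && python3 jog.py '[[0,0,0,0],[0,0,0,0],[0,0,0,0],[0,0,0,0],[0,0,0,0]]' 0 40
python3 - <<'E'
from h import *
c=np.load('case.npy'); go(planar(c,[-.096,.114,.089])[0],np.pi/2+c[2])
r0=np.hypot(.174,.012);a0=np.arctan2(.012,.174)
pr=None
for t in np.arange(0,1.71,.1):
    q=np.array([-r0*np.cos(a0+t),r0*np.sin(a0+t)])
    if pr is not None: print(round(t,2),q.round(3),(q-pr).round(4))
    pr=q
E
```

```text
time: 8.98
tool_pos: [0.5289, -0.1289, 0.0935]
tcp_rot: [3.086, -0.589, 0.001]
wrist_force: [-0.7, 0.3, 0.5]
width: 0.699
grip_force: 0.0
time: 9.6
tool_pos: [0.5293, -0.1285, 0.0941]
tcp_rot: [-3.085, 0.589, -0.002]
wrist_force: [-1.4, 2.1, 5.0]
width: 0.271
grip_force: 40.0
t=9.6 tcp=[ 0.5293 -0.1285  0.0941] tilt=0.09deg turn=0.002 (q6=1.66) shift=[-0.0032  0.001   0.0051] width=0.271 grip=40.0 F=[-1.4107  2.0687  4.9749]
0.1 [-0.172  0.029] [0.0021 0.0173]
0.2 [-0.168  0.046] [0.0038 0.017 ]
0.3 [-0.163  0.063] [0.0055 0.0166]
0.4 [-0.156  0.079] [0.0071 0.0159]
0.5 [-0.147  0.094] [0.0086 0.0151]
0.6 [-0.137  0.108] [0.0101 0.0142]
0.7 [-0.125  0.121] [0.0115 0.0131]
0.8 [-0.113  0.133] [0.0127 0.0119]
0.9 [-0.099  0.144] [0.0139 0.0106]
1.0 [-0.084  0.153] [0.0148 0.0091]
1.1 [-0.068  0.161] [0.0157 0.0076]
1.2 [-0.052  0.167] [0.0164 0.006 ]
1.3 [-0.035  0.171] [0.0169 0.0043]
1.4 [-0.018  0.174] [0.0172 0.0026]
1.5 [-0.     0.174] [0.0174 0.0009]
1.6 [0.017 0.174] [ 0.0174 -0.0008]
1.7 [0.034 0.171] [ 0.0172 -0.0026]
```

```bash
python3 jog.py '[[0.002,0,-0.017,0],[0.0037,0,-0.0167,0],[0.0054,0,-0.0163,0],[0.007,0,-0.0156,0],[0.0085,0,-0.0148,0]]' && python3 jog.py '[[0.0099,0,-0.014,0],[0.0113,0,-0.0129,0],[0.0125,0,-0.0117,0],[0.0137,0,-0.0104,0],[0.0145,0,-0.009,0]]'
python3 - <<'E'
from h import *
c=np.load('case.npy');s=bot.read_state();l=planar([0,0,-c[2]],s["tool_pos"]-[c[0],c[1],0])[0]; l[2]+=.008
print(l, 'angle',np.arctan2(l[2]-.09,.078-l[0])-.07, 'rad',np.hypot(l[2]-.09,.078-l[0])); go([.5,0,.2])
E
```

```text
time: 10.22
tool_pos: [0.5528, -0.1379, 0.1716]
tcp_rot: [-3.085, 0.589, 0.003]
wrist_force: [6.0, 0.7, -11.2]
width: 0.266
grip_force: 39.7
time: 10.85
tool_pos: [0.61, -0.1605, 0.231]
tcp_rot: [-3.085, 0.588, 0.007]
wrist_force: [0.5, 3.0, -9.3]
width: 0.262
grip_force: 40.1
[-0.006   0.1151  0.239 ] angle 0.9876091401020091 rad 0.17099788253085754
t=10.8 tcp=[ 0.61   -0.1605  0.231 ] tilt=0.27deg turn=0.000 (q6=1.65) shift=[-0.1612 -0.1087  0.0318] width=0.262 grip=40.1 F=[ 0.4532  3.0098 -9.2841]
```

Lid is at about 1.0 rad with the lug still held. Continue to about 1.65.

```bash
python3 jog.py '[[0.0154,0,-0.0075,0],[0.0161,0,-0.0059,0],[0.0166,0,-0.0042,0],[0.0169,0,-0.0025,0],[0.0171,0,-0.0009,0]]' && python3 jog.py '[[0.0171,0,0.0008,0],[0.0085,0,0.001,0],[0,0,0,0],[0,0,0,0]]'
python3 - <<'E'
from h import *
c=np.load('case.npy');s=bot.read_state();l=planar([0,0,-c[2]],s["tool_pos"]-[c[0],c[1],0])[0]; l[2]+=.008
print(l, 'angle',np.arctan2(l[2]-.09,.078-l[0])-.07, 'rad',np.hypot(l[2]-.09,.078-l[0])); go([.5,0,.2])
E
python3 jog.py '[[0,0,0,0],[0,0,0,0],[0,0,0,0]]' 0.7 && python3 jog.py '[[0,0,-0.03,0],[0,0,-0.02,0],[0,0,0,0],[0,0,0,0]]'
python3 - <<'E'
from h import *
snap("side","s3")
E
```

```text
time: 11.48
tool_pos: [0.6866, -0.1909, 0.2534]
tcp_rot: [-3.085, 0.588, 0.005]
wrist_force: [-2.5, 3.6, -1.9]
width: 0.253
grip_force: 39.0
time: 11.98
tool_pos: [0.7109, -0.2015, 0.2512]
tcp_rot: [3.085, -0.589, 0.001]
wrist_force: [-0.7, -0.1, -1.3]
width: 0.0
grip_force: 0.0
[0.1029 0.1143 0.2592] angle 1.647160095357765 rad 0.17107567945499796
t=12.0 tcp=[ 0.7109 -0.2015  0.2512] tilt=0.07deg turn=0.000 (q6=1.64) shift=[-0.2703 -0.1096  0.0509] width=0.000 grip=0.0 F=[-0.7356 -0.1238 -1.333 ]
time: 12.35
tool_pos: [0.7108, -0.2009, 0.2508]
tcp_rot: [3.086, -0.589, 0.0]
wrist_force: [-0.3, -0.3, -0.4]
width: 0.637
grip_force: 0.0
time: 12.85
tool_pos: [0.7107, -0.2008, 0.3001]
tcp_rot: [-3.086, 0.589, 0.001]
wrist_force: [0.5, 1.1, -0.9]
width: 0.702
grip_force: 0.0
```

View pics/s3.png

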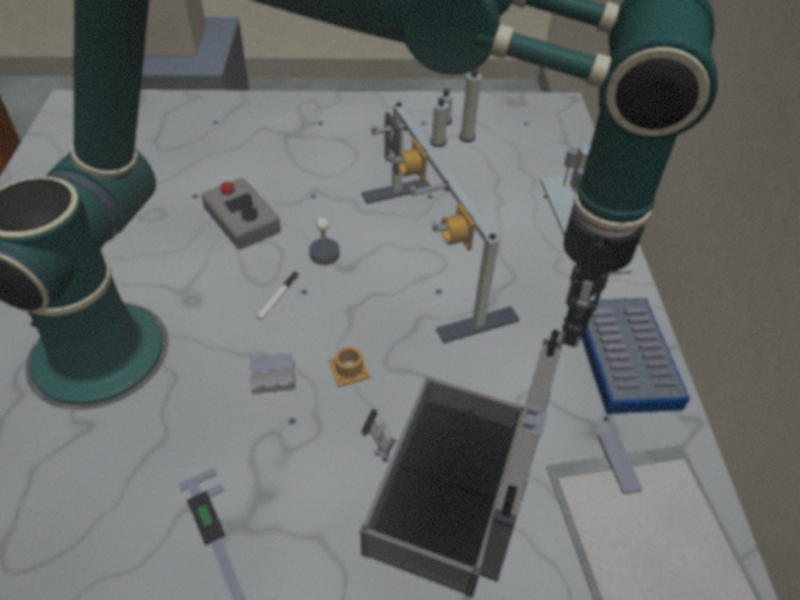

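The side view shows the lid standing up, lugs at about (552,342) and (509,500), pockets empty; the pads slid off the lug near the end. I'll estimate the angle reached.

Run:
```python
from h import *
c=np.load('case.npy');D=P("side");k=1.5625
for t in (1.2,1.3,1.4,1.5,1.6,1.7):
    o=[]
    for y in (.114,-.114):
        for u,v in ((.172,.012),(.185,.012)):
            o.append(proj(D,planar(c,[.078-u*np.cos(t)+v*np.sin(t),y,.09+u*np.sin(t)+v*np.cos(t)]))[0]*k)
    print(t,np.array(o).round().tolist())
```

```text
1.2 [[505.0, 333.0], [503.0, 326.0], [453.0, 485.0], [450.0, 478.0]]
1.3 [[518.0, 334.0], [517.0, 327.0], [468.0, 488.0], [466.0, 482.0]]
1.4 [[532.0, 337.0], [532.0, 330.0], [484.0, 493.0], [483.0, 486.0]]
1.5 [[545.0, 340.0], [546.0, 333.0], [500.0, 498.0], [501.0, 491.0]]
1.6 [[559.0, 345.0], [561.0, 338.0], [516.0, 504.0], [518.0, 498.0]]
1.7 [[572.0, 350.0], [575.0, 344.0], [532.0, 510.0], [535.0, 505.0]]
```

```bash
python3 - <<'E'
from h import *
go([.385,-.045,.2],1.192)
E
python3 jog.py '[[-0.06,0,0,0],[-0.06,0,0,0],[-0.06,0,0,0],[-0.06,-0.02,0.03,0],[-0.06,-0.03,0.03,0]]' 1.0 && python3 jog.py '[[-0.02,-0.01,0.04,0],[0,0,0,0],[0,0,0,0]]'
python3 - <<'E'
from h import *
go([.385,-.045,.2],1.192)
M=P("wrist"); print(proj(M,[[.4287,-.0433,.036]])*1.5625)
snap("wrist","w4")
E
```

```text
t=12.9 tcp=[ 0.7104 -0.2008  0.2993] tilt=0.11deg turn=0.002 (q6=1.64) shift=[-0.3598 -0.0244  0.1   ] width=0.704 grip=0.0 F=[-0.764   0.1868  0.2657]
time: 13.52
tool_pos: [0.4601, -0.055, 0.2468]
tcp_rot: [-3.085, 0.591, 0.001]
wrist_force: [0.9, 1.2, 0.6]
width: 0.997
grip_force: 0.0
time: 13.9
tool_pos: [0.4486, -0.0397, 0.2093]
tcp_rot: [3.086, -0.589, 0.002]
wrist_force: [0.0, 0.2, 1.3]
width: 1.0
grip_force: 0.0
t=13.9 tcp=[ 0.4486 -0.0397  0.2093] tilt=0.09deg turn=0.002 (q6=1.80) shift=[-0.0572  0.0285  0.0092] width=1.000 grip=0.0 F=[0.0233 0.1892 1.3348]
[[411.6667 306.2279]]
```

View pics/w4.png

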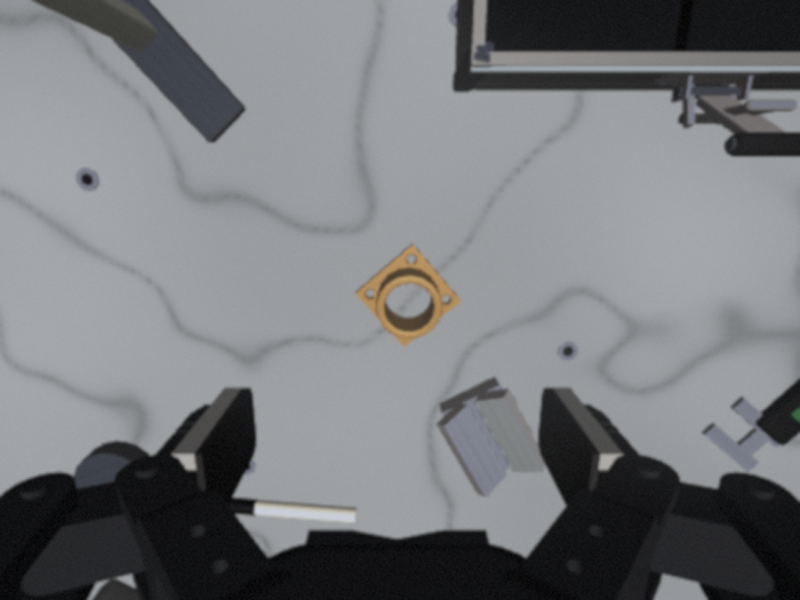

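Bush_d's mouth sits at (409,304), where predicted (412,306), so it is unmoved. Flange corners (412,243), (460,298), (405,346), (356,294).

```bash
cat >> h.py <<'E'
def onplane(z,uv,K,T):
    d=T[:3,:3]@np.linalg.inv(K)@np.r_[uv,1]; return T[:3,3]+d*(z-T[2,3])/d[2]
E
python3 - <<'E'
from h import *
z=np.load("pics/w4.npz");k=1.5625
c=[onplane(.006,np.array(p)/k,z["K"],z["T"]) for p in ((412,243),(460,298),(405,346),(356,294))]
print(np.array(c)); e=[c[(i+1)%4]-c[i] for i in range(4)]
print([np.linalg.norm(v) for v in e],[np.arctan2(v[1],v[0])%(np.pi/2) for v in e],np.mean(c,0))
m=onplane(.036,np.array((409,304))/k,z["K"],z["T"]);print(m)
go([.4287,-.0425,.06],.38-np.pi/2+np.pi)
go([.4287,-.0425,.06],.38)
E
```

```text
[[ 0.4646 -0.0584  0.006 ]
 [ 0.4132 -0.0769  0.006 ]
 [ 0.3929 -0.025   0.006 ]
 [ 0.4446 -0.0062  0.006 ]]
[np.float64(0.05457730362992812), np.float64(0.05567800533634892), np.float64(0.05496566738813854), np.float64(0.05597090280567496)] [np.float64(0.3451746735471972), np.float64(0.3729009029397594), np.float64(0.3506755510720689), np.float64(0.36582993141049425)] [ 0.4288 -0.0416  0.006 ]
[ 0.4308 -0.0422  0.036 ]
t=13.9 tcp=[ 0.4495 -0.0399  0.2102] tilt=0.18deg turn=-0.758 (q6=1.80) shift=[-0.0206 -0.0056  0.1501] width=1.005 grip=0.0 F=[-0.3589 -0.6283  0.6667]
t=13.9 tcp=[ 0.4495 -0.0399  0.2102] tilt=0.18deg turn=0.813 (q6=1.80) shift=[-0.0056  0.0206  0.1501] width=1.005 grip=0.0 F=[-0.3589 -0.6283  0.6667]
```

```bash
python3 jog.py '[[0,0,0,-0.184],[0,0,0,-0.184],[0,0,0,-0.184],[0,0,0,-0.185],[-0.02,-0.005,0.05,0]]' && python3 jog.py '[[0,0,0.05,0],[0,0,0.03,0],[0,0,0.02,0],[0,0,0,0]]';  python3 - <<'E'
from h import *
go([.4293,-.0419,.0085],.358+np.pi/2)
E
```

```text
time: 14.58
tool_pos: [0.4347, -0.0434, 0.1645]
tcp_rot: [3.086, 0.562, 0.022]
wrist_force: [-0.5, 0.3, -1.0]
width: 0.998
grip_force: 0.0
time: 15.08
tool_pos: [0.4278, -0.0423, 0.0583]
tcp_rot: [-3.091, -0.56, 0.002]
wrist_force: [0.2, 0.1, 1.0]
width: 0.998
grip_force: 0.0
t=15.1 tcp=[ 0.4278 -0.0423  0.0583] tilt=0.07deg turn=0.001 (q6=1.06) shift=[0.0016 0.0002 0.0498] width=0.998 grip=0.0 F=[0.1736 0.0934 0.9781]
```

```bash
python3 jog.py '[[0.0016,0,0.02,0],[0,0,0.02,0],[0,0,0.01,0],[0,0,0,0]]' && python3 jog.py '[[0,0,0,0],[0,0,0,0],[0,0,0,0],[0,0,0,0],[0,0,0,0]]' 0 80 && python3 jog.py '[[0,0,-0.03,0],[0,0,-0.04,0],[0,0,-0.05,0],[0,0,-0.05,0],[0,0,0,0]]';  python3 - <<'E'
from h import *
c=np.load('case.npy');go(planar(c,[-.0375,.0635,.16])[0],np.pi/2+c[2])
E
```

```text
time: 15.58
tool_pos: [0.4293, -0.0412, 0.0089]
tcp_rot: [3.091, 0.562, 0.001]
wrist_force: [-0.2, 0.4, -0.4]
width: 1.002
grip_force: 0.0
time: 16.2
tool_pos: [0.4297, -0.041, 0.0096]
tcp_rot: [3.09, 0.562, 0.003]
wrist_force: [-0.1, 0.2, 6.3]
width: 0.518
grip_force: 83.1
time: 16.82
tool_pos: [0.4317, -0.0414, 0.1829]
tcp_rot: [3.088, 0.562, 0.014]
wrist_force: [0.2, -0.1, -3.0]
width: 0.526
grip_force: 83.3
t=16.8 tcp=[ 0.4317 -0.0414  0.1829] tilt=0.54deg turn=0.739 (q6=1.06) shift=[0.178  0.0964 0.0243] width=0.526 grip=83.3 F=[ 0.2184 -0.0984 -2.9518]
```

Bush_d is held (opening 0.526, 3 N on the wrist). On to the front left pocket.

```bash
python3 jog.py '[[0,0,0,0.184],[0,0,0,0.184],[0,0,0,0.184],[0,0,0,0.187],[0.04,0.02,0,0]]' && python3 jog.py '[[0.05,0.03,0,0],[0.05,0.03,0,0],[0.037,0.016,0.02,0],[0,0,0,0],[0,0,0,0]]';  python3 - <<'E'
from h import *
c=np.load('case.npy');go(planar(c,[-.0375,.0635,.046])[0],np.pi/2+c[2])
E
```

```text
time: 17.45
tool_pos: [0.4551, -0.0726, 0.1754]
tcp_rot: [-3.085, 0.59, 0.009]
wrist_force: [1.4, -1.0, -2.4]
width: 0.52
grip_force: 83.1
time: 18.08
tool_pos: [0.5554, -0.1947, 0.1559]
tcp_rot: [-3.084, 0.592, 0.008]
wrist_force: [0.1, -0.2, -2.6]
width: 0.522
grip_force: 82.9
t=18.1 tcp=[ 0.5554 -0.1947  0.1559] tilt=0.30deg turn=-0.001 (q6=1.57) shift=[ 0.0071 -0.0003  0.1098] width=0.522 grip=82.9 F=[ 0.1406 -0.1655 -2.5939]
```

```bash
python3 jog.py '[[0.007,0,0.02,0],[0,0,0.03,0],[0,0,0.03,0],[0,0,0.015,0],[0,0,0.008,0]]' && python3 jog.py '[[0,0,0.003,0],[0,0,0,0]]';  python3 - <<'E'
from h import *
c=np.load('case.npy');go(planar(c,[-.0375,.0635,.046])[0],np.pi/2+c[2])
E
```

```text
time: 18.7
tool_pos: [0.5633, -0.1975, 0.0543]
tcp_rot: [-3.085, 0.591, 0.002]
wrist_force: [0.3, 0.3, -3.6]
width: 0.525
grip_force: 83.1
time: 18.95
tool_pos: [0.5646, -0.1984, 0.0532]
tcp_rot: [3.085, -0.592, 0.002]
wrist_force: [0.9, -0.1, -3.7]
width: 0.519
grip_force: 83.1
t=18.9 tcp=[ 0.5646 -0.1984  0.0532] tilt=0.09deg turn=-0.000 (q6=1.57) shift=[-0.0034 -0.0004  0.0072] width=0.519 grip=83.1 F=[ 0.9242 -0.1012 -3.6923]
```

```bash
python3 jog.py '[[-0.003,0,0.004,0],[0,0,0.0025,0],[0,0,0,0],[0,0,0,0]]' && python3 jog.py '[[0,0,0,0],[0,0,0,0],[0,0,0,0]]' 0.75 && python3 jog.py '[[0,0,-0.03,0],[0,0,-0.05,0],[0,0,-0.06,0],[-0.03,-0.03,-0.06,0],[-0.02,-0.04,0,0]]';  python3 - <<'E'
from h import *
# next: viewpoint over the rack's first bush; rack yaw ~.334
go([.50,.10,.33],np.pi/2+.334)
E
```

```text
time: 19.45
tool_pos: [0.5611, -0.1971, 0.0459]
tcp_rot: [3.085, -0.592, 0.0]
wrist_force: [0.3, -0.4, -2.8]
width: 0.525
grip_force: 83.1
time: 19.82
tool_pos: [0.5615, -0.1973, 0.0464]
tcp_rot: [3.085, -0.592, 0.001]
wrist_force: [0.3, -0.1, -0.3]
width: 0.752
grip_force: 0.0
time: 20.45
tool_pos: [0.5462, -0.1203, 0.2437]
tcp_rot: [3.084, -0.595, 0.019]
wrist_force: [1.0, 0.2, -1.6]
width: 0.751
grip_force: 0.0
t=20.4 tcp=[ 0.5462 -0.1203  0.2437] tilt=0.68deg turn=-0.716 (q6=1.69) shift=[ 0.0295 -0.2227 -0.0875] width=0.751 grip=0.0 F=[ 1.0412  0.2122 -1.607 ]
```

```bash
python3 jog.py '[[0,0,-0.04,-0.18],[0,0,-0.04,-0.18],[0,0,-0.04,-0.18],[0,0,0,-0.176],[0,0,0,0]]' 1.0 && python3 jog.py '[[0.02,-0.05,0,0],[0.02,-0.05,0,0],[0.02,-0.05,0,0],[0.02,-0.05,0,0],[0,-0.05,0,0]]' && python3 jog.py '[[0,0,0,0],[0,0,0,0]]';  python3 - <<'E'
from h import *
snap("wrist","w5"); go([.54,.15,.36],np.pi/2+.334)
E
python3 jog.py '[[0,0.05,0,0],[0,0.05,0,0],[0,0,0,0],[0,0,0,0]]';  python3 - <<'E'
from h import *
snap("wrist","w6"); go([.54,.15,.36],np.pi/2+.334)
import cv2
a,b=[cv2.imread(f"pics/{n}.png") for n in ("w5","w6")]
cv2.imwrite("pics/w56.png",np.vstack([a[:300],b[:300]]))
E
```

```text
time: 21.08
tool_pos: [0.5432, -0.1194, 0.3577]
tcp_rot: [3.097, 0.524, 0.002]
wrist_force: [1.1, -0.1, -0.7]
width: 1.0
grip_force: 0.0
time: 21.7
tool_pos: [0.5356, 0.1448, 0.3553]
tcp_rot: [-3.098, -0.521, 0.003]
wrist_force: [0.2, -0.2, 0.7]
width: 0.999
grip_force: 0.0
time: 21.95
tool_pos: [0.5357, 0.1427, 0.3561]
tcp_rot: [3.097, 0.525, -0.002]
wrist_force: [-0.5, -0.1, 0.7]
width: 1.0
grip_force: 0.0
t=22.0 tcp=[0.5359 0.1422 0.3563] tilt=0.07deg turn=0.001 (q6=1.45) shift=[ 0.0064 -0.0061 -0.0037] width=0.997 grip=0.0 F=[-0.222   0.4516 -0.144 ]
time: 22.5
tool_pos: [0.5689, 0.0474, 0.3566]
tcp_rot: [-3.098, -0.521, 0.001]
wrist_force: [0.5, 0.2, 0.0]
width: 0.999
grip_force: 0.0
t=22.6 tcp=[0.5688 0.0481 0.3567] tilt=0.04deg turn=0.001 (q6=1.28) shift=[ 0.0062 -0.1057 -0.0032] width=1.000 grip=0.0 F=[-0.1893 -0.1493 -0.6714]
```

View pics/w56.png

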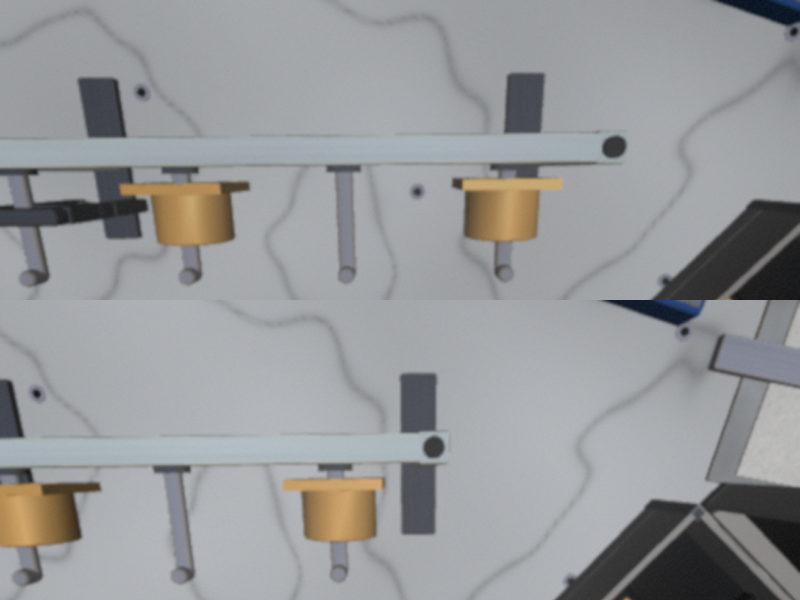

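Peg tips: top picture (33,278), (189,277), (347,275), (505,273); lower (26,277), (181,275), (339,273). Near bush: body front edge (502,240)/(340,240), flange front edge row 188/190, body columns 465–538/303–377. Far bush: (193,243)/(38,244).

Run:
```python
from h import *
k=1.5625
L=lambda n:(lambda z:P("w",dict(intrinsics=z["K"],extrinsics=z["T"])))(np.load(f"pics/{n}.npz"))
A,B=L("w5"),L("w6")
pts={'tip2':((189,277),(26,277)),'tip3':((347,275),(181,275)),'tip1':((505,273),(339,273)),'cap':((613,146),(434,147)),'b1front':((502,240),(340,240)),'b2front':((193,243),(38,244)),'b1fl':((509,189),(334,190)),'b1L':((465,215),(304,215)),'b1R':((538,215),(376,215))}
X={}
for n,(a,b) in pts.items():
    X[n],e=tri([A,B],[np.array(a)/k,np.array(b)/k]); print(n,X[n],e)
d=X['tip2']-X['tip1'];yaw=np.arctan2(-d[0],d[1]);print('yaw',yaw,np.hypot(*d[:2]))
h={'tip2':(0,.192,.219),'tip3':(0,.096,.219),'tip1':(0,0,.219)}
x,r=fit([(m,h[n],np.array(pts[n][j])/k) for n in h for j,m in enumerate((A,B))],[*X['tip1'][:2],yaw]);print('tip frame',x,r.round(1).tolist())
for n in X: print(n,planar([0,0,-x[2]],X[n]-[x[0],x[1],0])[0])
np.save('rack.npy',x)
z=np.load("pics/w5.npz")
for n,uv in (('b1front',(502,240)),('b2front',(193,243))):
    q=onplane(.216,np.array(uv)/k,z["K"],z["T"]);print(n,planar([0,0,-x[2]],q-[x[0],x[1],0])[0])
for n,uv in (('b1fl',(509,189)),('b2fl',(184,192))):
    q=onplane(.221,np.array(uv)/k,z["K"],z["T"]);print(n,planar([0,0,-x[2]],q-[x[0],x[1],0])[0])
```

```text
tip2 [0.5017 0.2649 0.2089] [np.float64(0.26961998162466605), np.float64(0.26890297902662763)]
tip3 [0.5357 0.1734 0.2131] [np.float64(0.17570806679581946), np.float64(0.17534789665658207)]
tip1 [0.5682 0.0833 0.2124] [np.float64(0.08087469111395063), np.float64(0.08076050546665654)]
cap [0.6554 0.0541 0.2128] [np.float64(0.24476073714382857), np.float64(0.24453107462324766)]
b1front [0.5853 0.0895 0.1995] [np.float64(0.09840623285369057), np.float64(0.09826885905221847)]
b2front [0.517  0.2745 0.1879] [np.float64(0.02635308578303704), np.float64(0.02629102181522655)]
b1fl [0.6144 0.1005 0.2134] [np.float64(0.1950624264740737), np.float64(0.19480777650707362)]
b1L [0.5918 0.1158 0.1933] [np.float64(0.1361165210304771), np.float64(0.135905650747508)]
b1R [0.6068 0.0732 0.1951] [np.float64(0.08705211268149171), np.float64(0.0869425905945573)]
yaw 0.3510042766086928 0.19344907734702277
tip frame [0.5701 0.082  0.3478] [[-1.2, -0.1], [-5.0, 0.4], [1.2, -0.1], [-1.1, 0.3], [3.7, -0.1], [1.1, 0.1]]
tip2 [-0.002   0.1953  0.2089]
tip3 [-0.0012  0.0977  0.2131]
tip1 [-0.0014  0.0019  0.2124]
cap [ 0.0707 -0.0553  0.2128]
b1front [0.0169 0.0018 0.1995]
b2front [0.0156 0.1991 0.1879]
b1fl [0.0479 0.0023 0.2134]
b1L [0.032  0.0244 0.1933]
b1R [ 0.0315 -0.0208  0.1951]
b1front [0.0191 0.0055 0.216 ]
b2front [0.0196 0.1872 0.216 ]
b1fl [0.0484 0.004  0.221 ]
b2fl [0.049  0.1864 0.221 ]
```

Geometry is consistent: body is 45 mm across, 30 mm from front edge to flange, axis height 0.194, pegs 97 mm apart. Grip point for the near bush is tip-frame (0.031, 0.002).

Run:
```python
from h import *
x=np.load('rack.npy');x[2]=.349;print(planar(x,[[.031,.0018,.174],[.031,.194,.174]]))
go(planar(x,[.031,.0018,.26])[0],np.pi/2+.349)
```

```text
[[0.5986 0.0943 0.174 ]
 [0.5329 0.2749 0.174 ]]
t=22.6 tcp=[0.5688 0.0481 0.3567] tilt=0.04deg turn=-0.014 (q6=1.28) shift=[ 0.0438 -0.0331  0.0967] width=1.000 grip=0.0 F=[-0.1893 -0.1493 -0.6714]
```

```bash
python3 jog.py '[[0.022,-0.017,0.03,-0.014],[0.022,-0.016,0.04,0],[0,0,0.027,0],[0,0,0,0],[0,0,0,0]]'
python3 - <<'E'
from h import *
x=np.load('rack.npy');x[2]=.349
go(planar(x,[.031,.0018,.174])[0],np.pi/2+.349)
E
```

```text
time: 23.18
tool_pos: [0.5997, 0.095, 0.2613]
tcp_rot: [3.093, 0.549, 0.003]
wrist_force: [-0.0, -0.0, -0.3]
width: 1.0
grip_force: 0.0
t=23.2 tcp=[0.5997 0.095  0.2613] tilt=0.10deg turn=0.002 (q6=1.34) shift=[-0.0014  0.0003  0.0873] width=1.000 grip=0.0 F=[-0.007  -0.0201 -0.269 ]
```

```bash
python3 jog.py '[[-0.001,0,0.03,0],[0,0,0.03,0],[0,0,0.017,0],[0,0,0.01,0],[0,0,0,0]]' && python3 jog.py '[[0,0,0,0],[0,0,0,0],[0,0,0,0],[0,0,0,0],[0,0,0,0]]' 0 80
python3 - <<'E'
from h import *
x=np.load('rack.npy');x[2]=.349
go(planar(x,[.031,.0018,.174])[0],np.pi/2+.349)
E
```

```text
time: 23.8
tool_pos: [0.5985, 0.0942, 0.1732]
tcp_rot: [-3.093, -0.548, -0.0]
wrist_force: [0.5, 0.1, 0.1]
width: 0.997
grip_force: 0.0
time: 24.42
tool_pos: [0.5992, 0.0945, 0.1743]
tcp_rot: [-3.093, -0.548, -0.004]
wrist_force: [-0.9, 0.5, 5.4]
width: 0.522
grip_force: 82.1
t=24.4 tcp=[0.5992 0.0945 0.1743] tilt=0.14deg turn=0.002 (q6=1.34) shift=[-0.0006 -0.      0.0003] width=0.522 grip=82.1 F=[-0.87    0.5017  5.4385]
```

```bash
python3 jog.py '[[0,0,-0.008,0],[0,0,-0.008,0],[0,0,0,0],[0,0,0,0]]'
python3 - <<'E'
from h import *
go([.6,.1,.19])
E
python3 jog.py '[[-0.015,0,0,0],[-0.02,0,0,0],[-0.02,0,0,0],[-0.03,0,0,0],[-0.03,0,0,0]]' && python3 jog.py '[[0,0,0,0],[0,0,0,0]]'
python3 - <<'E'
from h import *
c=np.load('case.npy')
go(planar(c,[-.0375,-.0635,.2])[0],np.pi/2+c[2])
E
```

```text
time: 24.92
tool_pos: [0.598, 0.0941, 0.1885]
tcp_rot: [-3.093, -0.548, 0.001]
wrist_force: [0.6, 0.7, -3.8]
width: 0.528
grip_force: 81.9
t=24.9 tcp=[0.598  0.0941 0.1885] tilt=0.04deg turn=0.000 (q6=1.34) shift=[ 0.0039 -0.0049 -0.0015] width=0.528 grip=81.9 F=[ 0.5516  0.6804 -3.7839]
time: 25.55
tool_pos: [0.4882, 0.0541, 0.1884]
tcp_rot: [3.093, 0.548, -0.002]
wrist_force: [0.8, -0.3, -2.9]
width: 0.524
grip_force: 81.9
time: 25.8
tool_pos: [0.4903, 0.0546, 0.1891]
tcp_rot: [3.093, 0.548, 0.001]
wrist_force: [0.2, 0.3, -2.6]
width: 0.522
grip_force: 81.9
t=25.8 tcp=[0.4903 0.0546 0.1891] tilt=0.05deg turn=0.729 (q6=1.28) shift=[ 0.1592  0.3342 -0.011 ] width=0.522 grip=81.9 F=[ 0.2139  0.304  -2.6322]
```

```bash
python3 jog.py '[[0,0,0,0.18],[0,0,0,0.18],[0,0,0,0.18],[0,0,0,0.189],[0.03,0.05,0,0]]' && python3 jog.py '[[0.03,0.05,0,0],[0.03,0.06,0,0],[0.03,0.06,0,0],[0.03,0.06,0,0],[0.005,0.054,0,0]]' && python3 jog.py '[[0,0,0,0],[0,0,0,0]]'
python3 - <<'E'
from h import *
c=np.load('case.npy')
go(planar(c,[-.041,-.0635,.046])[0],np.pi/2+c[2])
E
```

```text
time: 26.42
tool_pos: [0.5008, -0.0004, 0.189]
tcp_rot: [-3.086, 0.582, -0.001]
wrist_force: [0.5, -1.1, -2.4]
width: 0.523
grip_force: 82.3
time: 27.05
tool_pos: [0.512, -0.3022, 0.1889]
tcp_rot: [3.085, -0.588, 0.003]
wrist_force: [0.1, -0.6, -2.9]
width: 0.523
grip_force: 82.2
time: 27.3
tool_pos: [0.5107, -0.2993, 0.1884]
tcp_rot: [-3.085, 0.59, 0.001]
wrist_force: [-0.7, 0.4, -2.8]
width: 0.527
grip_force: 82.6
t=27.3 tcp=[ 0.5107 -0.2993  0.1884] tilt=0.06deg turn=0.001 (q6=1.38) shift=[0.006  0.0131 0.1424] width=0.527 grip=82.6 F=[-0.7173  0.353  -2.7743]
```

```bash
python3 jog.py '[[0.006,0.013,0.03,0],[0,0,0.04,0],[0,0,0.04,0],[0,0,0.02,0],[0,0,0.01,0]]' && python3 jog.py '[[0,0,0,0],[0,0,0,0]]'
python3 - <<'E'
from h import *
c=np.load('case.npy')
go(planar(c,[-.041,-.0635,.046])[0],np.pi/2+c[2])
E
```

```text
time: 27.92
tool_pos: [0.5113, -0.3123, 0.0479]
tcp_rot: [-3.086, 0.586, 0.002]
wrist_force: [0.2, -0.4, -2.4]
width: 0.525
grip_force: 82.6
time: 28.18
tool_pos: [0.5126, -0.3143, 0.0507]
tcp_rot: [3.085, -0.588, 0.005]
wrist_force: [-0.2, 0.5, -3.4]
width: 0.527
grip_force: 82.6
t=28.2 tcp=[ 0.5126 -0.3143  0.0507] tilt=0.18deg turn=0.002 (q6=1.36) shift=[-0.0014 -0.0003  0.0047] width=0.527 grip=82.6 F=[-0.1818  0.4902 -3.4389]
```

```bash
python3 jog.py '[[-0.001,0,0.003,0],[0,0,0.002,0],[0,0,0,0]]' && python3 jog.py '[[0,0,0,0],[0,0,0,0],[0,0,0,0]]' 0.75 && python3 jog.py '[[0,0,-0.03,0],[0,0,-0.05,0],[0,0,-0.06,0],[0,0,-0.06,0],[0,0,-0.06,0]]'
python3 - <<'E'
from h import *
snap("wrist","w7"); x=np.load('rack.npy');x[2]=.349
go([.50,.24,.30],np.pi/2+.349)
E
```

```text
time: 28.55
tool_pos: [0.5109, -0.3137, 0.0458]
tcp_rot: [3.085, -0.588, 0.002]
wrist_force: [-2.6, 1.7, 5.4]
width: 0.52
grip_force: 83.6
time: 28.92
tool_pos: [0.5104, -0.3133, 0.044]
tcp_rot: [3.086, -0.588, 0.0]
wrist_force: [0.5, 0.5, -0.7]
width: 0.755
grip_force: 0.0
time: 29.55
tool_pos: [0.5101, -0.313, 0.3058]
tcp_rot: [3.086, -0.588, 0.0]
wrist_force: [0.5, -0.7, 0.2]
width: 0.75
grip_force: 0.0
t=29.6 tcp=[ 0.5134 -0.3152  0.3164] tilt=0.87deg turn=-0.726 (q6=1.36) shift=[ 0.1771 -0.5265  0.0116] width=0.757 grip=0.0 F=[ 2.2786 -1.16    6.2578]
```

View pics/w7.png

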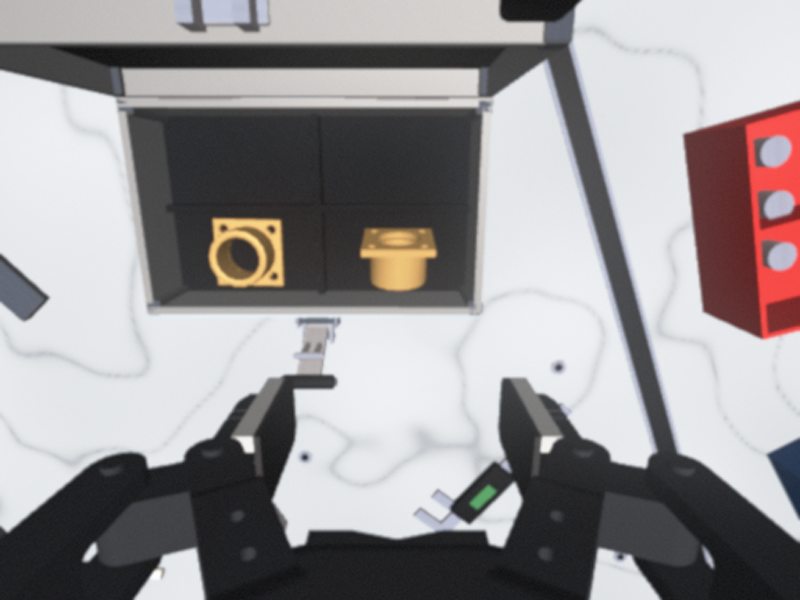

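Bush_d stands in the front left pocket (246,255), the first rack bush lies in the front right one (398,258), and the hook still hangs clear at (312,355). Next is the far bush, with the gauge near it, so I measure closer first.

```bash
python3 jog.py '[[0,0,0,-0.18],[0,0,0,-0.18],[0,0,0,-0.18],[0,0,0,-0.186],[0.04,-0.05,0,0]]' && python3 jog.py '[[0.02,-0.059,0,0],[0.02,-0.059,0,0],[0.02,-0.059,0,0],[0.02,-0.059,0,0],[0.02,-0.059,0,0]]' && python3 jog.py '[[0.02,-0.059,0,0],[0.02,-0.059,0,0],[0,-0.06,0,0],[0,0,0,0],[0,0,0,0]]'
python3 - <<'E'
from h import *
snap("wrist","w8"); go([.50,.24,.30],np.pi/2+.349)
E
python3 jog.py '[[0,-0.05,0,0],[0,-0.03,0,0],[0,0,0,0],[0,0,0,0]]';  python3 - <<'E'
from h import *
snap("wrist","w9"); go([.50,.24,.30],np.pi/2+.349)
a,b=[cv2.imread(f"pics/{n}.png") for n in ("w8","w9")]
cv2.imwrite("pics/w89.png",np.vstack([a[50:350],b[50:350]]))
E
```

```text
time: 30.22
tool_pos: [0.5297, -0.2565, 0.3032]
tcp_rot: [3.094, 0.54, -0.001]
wrist_force: [0.2, 0.7, 0.5]
width: 0.751
grip_force: 0.0
time: 30.85
tool_pos: [0.523, 0.0594, 0.3038]
tcp_rot: [3.094, 0.546, 0.001]
wrist_force: [1.0, 0.3, -0.3]
width: 0.75
grip_force: 0.0
time: 31.48
tool_pos: [0.4999, 0.2383, 0.3036]
tcp_rot: [3.093, 0.547, -0.0]
wrist_force: [-0.0, 0.1, -0.6]
width: 0.751
grip_force: 0.0
t=31.5 tcp=[0.5001 0.2376 0.3037] tilt=0.04deg turn=-0.000 (q6=1.62) shift=[ 0.0007 -0.0023  0.0037] width=0.751 grip=0.0 F=[ 0.2614 -1.0969  0.1244]
time: 32.02
tool_pos: [0.4733, 0.312, 0.3038]
tcp_rot: [3.093, 0.543, 0.0]
wrist_force: [-0.8, -0.8, 0.2]
width: 0.748
grip_force: 0.0
t=32.1 tcp=[0.4733 0.3119 0.3039] tilt=0.04deg turn=-0.002 (q6=1.76) shift=[0.0005 0.0767 0.0039] width=0.753 grip=0.0 F=[-0.0833 -0.1086 -0.1884]
```

View pics/w89.png

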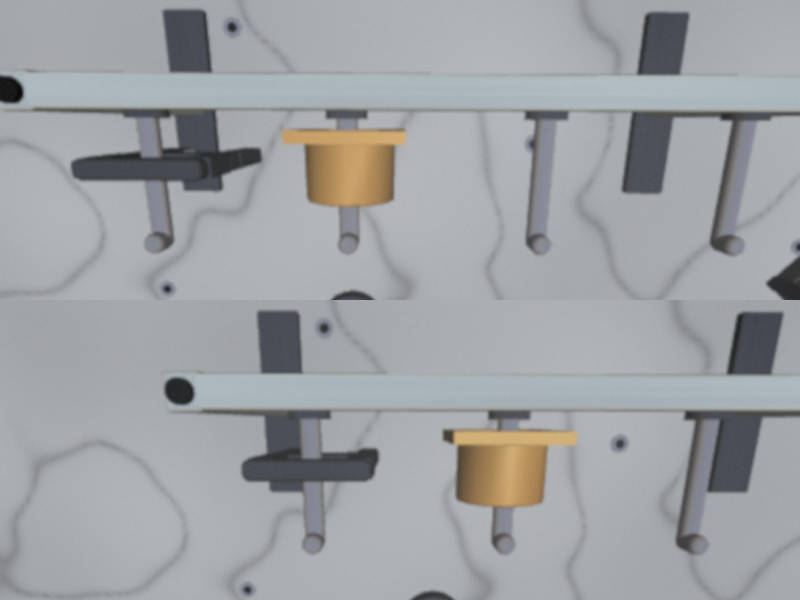

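Upper: far bush body columns 306–394, front edge (350,204), tip (347,243), gauge right top edge 207. Lower: body 457–545, front (501,502), tip (504,543), gauge right edge 374.

Run:
```python
from h import *
k=1.5625
L=lambda n:(lambda z:P("w",dict(intrinsics=z["K"],extrinsics=z["T"])))(np.load(f"pics/{n}.npz"))
A,B=L("w8"),L("w9"); x=np.load('rack.npy');x[2]=.349
pts={'L':((306,220),(457,220)),'R':((394,220),(545,220)),'front':((350,254),(501,252)),'fl':((344,193),(512,193)),'tip':((347,293),(504,293)),'gR':((207,218),(374,218))}
for n,(a,b) in pts.items():
    X,e=tri([A,B],[np.array(a)/k,np.array(b)/k]); print(n,X,planar([0,0,-x[2]],X-[x[0],x[1],0])[0],max(e))
go(planar(x,[.031,.193,.25])[0],np.pi/2+.349)
```

```text
L [0.5278 0.2973 0.1943] [0.0339 0.2169 0.1943] 0.18769616154753632
R [0.5434 0.2546 0.1947] [0.0339 0.1713 0.1947] 0.10745665627256704
front [0.5201 0.2703 0.1992] [0.0175 0.1941 0.1992] 0.7660858096355192
fl [0.5491 0.2813 0.2166] [0.0484 0.1945 0.2166] 0.18004697986440102
tip [0.5034 0.2649 0.2139] [-0.0002  0.1947  0.2139] 0.10169069815602245
gR [0.5164 0.3379 0.2178] [0.0371 0.2588 0.2178] 0.285540425356349
t=32.1 tcp=[0.4733 0.3119 0.3039] tilt=0.04deg turn=-0.002 (q6=1.76) shift=[0.0433 0.0562 0.0539] width=0.753 grip=0.0 F=[-0.0833 -0.1086 -0.1884]
```

```bash
python3 jog.py '[[0.02,0.028,0.01,0],[0.023,0.028,0.01,0],[0,0,0.02,0],[0,0,0.014,0],[0,0,0,0]]' 0.72
python3 - <<'E'
from h import *
x=np.load('rack.npy');x[2]=.349
go(planar(x,[.031,.1935,.174])[0],np.pi/2+.349)
E
```

```text
time: 32.7
tool_pos: [0.5305, 0.2751, 0.2477]
tcp_rot: [3.093, 0.546, -0.006]
wrist_force: [-0.9, -0.3, 0.5]
width: 0.719
grip_force: 0.0
t=32.7 tcp=[0.5305 0.2751 0.2477] tilt=0.23deg turn=0.000 (q6=1.66) shift=[0.0025 0.0015 0.0737] width=0.719 grip=0.0 F=[-0.8965 -0.2948  0.4798]
```

```bash
python3 jog.py '[[0.002,0.001,0,0],[0,0,0.025,0],[0,0,0.025,0],[0,0,0.015,0],[0,0,0.008,0]]' && python3 jog.py '[[0,0,0,0],[0,0,0,0],[0,0,0,0],[0,0,0,0],[0,0,0,0]]' 0 80 && python3 jog.py '[[0,0,-0.008,0],[0,0,-0.008,0],[0,0,0,0],[0,0,0,0]]'
python3 - <<'E'
from h import *
x=np.load('rack.npy');x[2]=.349
go(planar(x,[.031,.1935,.19])[0],np.pi/2+.349)
E
```

```text
time: 33.33
tool_pos: [0.5342, 0.2757, 0.1767]
tcp_rot: [-3.094, -0.547, -0.0]
wrist_force: [0.4, 0.8, 0.8]
width: 0.722
grip_force: 0.0
time: 33.95
tool_pos: [0.5345, 0.2755, 0.1772]
tcp_rot: [-3.094, -0.546, -0.001]
wrist_force: [0.5, -0.3, -1.1]
width: 0.522
grip_force: 82.5
time: 34.45
tool_pos: [0.5343, 0.2754, 0.193]
tcp_rot: [-3.094, -0.546, -0.0]
wrist_force: [-0.2, 0.6, -3.4]
width: 0.524
grip_force: 82.5
t=34.5 tcp=[0.5343 0.2754 0.193 ] tilt=0.01deg turn=0.000 (q6=1.66) shift=[-0.0015  0.0005  0.003 ] width=0.524 grip=82.5 F=[-0.2445  0.5531 -3.4464]
```

```bash
python3 jog.py '[[-0.015,0,0,0],[-0.02,0,0,0],[-0.02,0,0,0],[-0.03,0,0,0],[-0.03,0,0,0]]' && python3 jog.py '[[0,0,0,0],[0,0,0,0]]'
python3 - <<'E'
from h import *
c=np.load('case.npy')
go(planar(c,[.026,.0635,.2])[0],np.pi/2+c[2])
E
```

```text
time: 35.08
tool_pos: [0.4242, 0.2352, 0.1923]
tcp_rot: [3.093, 0.546, -0.002]
wrist_force: [0.0, 0.3, -2.7]
width: 0.524
grip_force: 82.5
time: 35.33
tool_pos: [0.4262, 0.2361, 0.1931]
tcp_rot: [-3.094, -0.546, -0.002]
wrist_force: [1.0, 0.0, -2.5]
width: 0.524
grip_force: 82.5
t=35.3 tcp=[0.4262 0.2361 0.1931] tilt=0.06deg turn=0.728 (q6=1.68) shift=[ 0.3493  0.3521 -0.0069] width=0.524 grip=82.5 F=[ 1.023   0.0005 -2.5396]
```

```bash
python3 jog.py '[[-0.02,0.056,0,0],[-0.02,0.056,0,0],[-0.02,0.056,0,0],[-0.02,0.056,0,0],[0,0,0,0.16]]' && python3 jog.py '[[0,0,0,0.188],[0,0,0,0.188],[0,0,0,0.188],[0,0,0,0.004],[0,0,0,0]]'
python3 - <<'E'
from h import *
c=np.load('case.npy')
go(planar(c,[.026,.0635,.17])[0],np.pi/2+c[2])
E
```

```text
time: 35.95
tool_pos: [0.4286, -0.0061, 0.1933]
tcp_rot: [3.127, 0.281, 0.001]
wrist_force: [0.8, 2.1, -3.4]
width: 0.519
grip_force: 83.3
time: 36.58
tool_pos: [0.4282, -0.0018, 0.193]
tcp_rot: [3.087, -0.584, 0.0]
wrist_force: [-0.1, -0.1, -3.4]
width: 0.522
grip_force: 83.4
t=36.6 tcp=[ 0.4282 -0.0018  0.193 ] tilt=0.01deg turn=0.005 (q6=1.88) shift=[0.2596 0.1318 0.023 ] width=0.522 grip=83.4 F=[-0.0617 -0.1244 -3.4049]
```

The wrist camera would come close to the raised lid over a rear pocket, so I turn the tool half round first, which points the camera to the front.

```bash
R='[[0,0,0,-0.185],[0,0,0,-0.185],[0,0,0,-0.185],[0,0,0,-0.185],[0,0,0,-0.185]]'; true
python3 jog.py '[[0,0,0,-0.185],[0,0,0,-0.185],[0,0,0,-0.185],[0,0,0,-0.185],[0,0,0,-0.185]]' && python3 jog.py '[[0,0,0,-0.185],[0,0,0,-0.185],[0,0,0,-0.185],[0,0,0,-0.185],[0,0,0,-0.185]]' && python3 jog.py '[[0,0,0,-0.185],[0,0,0,-0.185],[0,0,0,-0.185],[0,0,0,-0.185],[0,0,0,-0.185]]' && python3 jog.py '[[0,0,0,-0.185],[0,0,0,-0.181],[0,0,0,0],[0,0,0,0]]'
python3 - <<'E'
from h import *
c=np.load('case.npy')
go(planar(c,[.034,.0635,.17])[0],np.pi/2+c[2])
E
```

```text
time: 37.2
tool_pos: [0.428, -0.0018, 0.1929]
tcp_rot: [3.021, 0.863, 0.0]
wrist_force: [-0.4, 0.9, -3.5]
width: 0.519
grip_force: 83.2
time: 37.83
tool_pos: [0.428, -0.0018, 0.193]
tcp_rot: [2.318, 2.12, 0.0]
wrist_force: [-0.5, -0.2, -3.8]
width: 0.521
grip_force: 83.1
time: 38.45
tool_pos: [0.428, -0.0018, 0.193]
tcp_rot: [1.129, 2.932, 0.0]
wrist_force: [-0.9, -0.1, -2.8]
width: 0.519
grip_force: 83.1
time: 38.95
tool_pos: [0.4279, -0.0018, 0.1929]
tcp_rot: [0.593, 3.085, -0.0]
wrist_force: [0.3, -0.0, -4.1]
width: 0.526
grip_force: 83.1
t=39.0 tcp=[ 0.4279 -0.0018  0.1929] tilt=0.01deg turn=-0.001 (q6=-1.25) shift=[-0.2678 -0.1318  0.023 ] width=0.526 grip=83.1 F=[ 0.2726 -0.0478 -4.1033]
```

```bash
python3 jog.py '[[-0.05,-0.03,0,0],[-0.05,-0.03,0,0],[-0.05,-0.03,0,0],[-0.05,-0.03,0,0],[-0.04,-0.012,0,0]]' && python3 jog.py '[[-0.028,0,0.02,0],[0,0,0,0],[0,0,0,0]]'
python3 - <<'E'
from h import *
c=np.load('case.npy')
go(planar(c,[.034,.0635,.046])[0],np.pi/2+c[2])
E
```

```text
time: 39.58
tool_pos: [0.6033, -0.2157, 0.1925]
tcp_rot: [-0.595, -3.085, 0.001]
wrist_force: [-0.5, 0.8, -2.9]
width: 0.524
grip_force: 83.4
time: 39.95
tool_pos: [0.6276, -0.223, 0.1722]
tcp_rot: [-0.591, -3.084, -0.001]
wrist_force: [-0.2, 0.6, -3.2]
width: 0.527
grip_force: 83.3
t=40.0 tcp=[ 0.6276 -0.223   0.1722] tilt=0.11deg turn=0.000 (q6=-1.57) shift=[-0.0007 -0.0001  0.1262] width=0.527 grip=83.3 F=[-0.2341  0.5767 -3.2237]
```

```bash
python3 jog.py '[[0,0,0.03,0],[0,0,0.04,0],[0,0,0.03,0],[0,0,0.015,0],[0,0,0.005,0]]' && python3 jog.py '[[0,0,0,0],[0,0,0,0]]'
python3 - <<'E'
from h import *
c=np.load('case.npy')
go(planar(c,[.034,.0635,.046])[0],np.pi/2+c[2])
E
```

```text
time: 40.58
tool_pos: [0.6278, -0.2229, 0.0529]
tcp_rot: [-0.59, -3.085, -0.0]
wrist_force: [-0.2, 0.2, -3.1]
width: 0.522
grip_force: 83.4
time: 40.83
tool_pos: [0.6295, -0.2238, 0.0548]
tcp_rot: [0.589, 3.083, -0.001]
wrist_force: [-0.5, -0.0, -2.5]
width: 0.521
grip_force: 83.4
t=40.8 tcp=[ 0.6295 -0.2238  0.0548] tilt=0.18deg turn=0.001 (q6=-1.57) shift=[0.0016 0.     0.0088] width=0.521 grip=83.4 F=[-0.4924 -0.0229 -2.4849]
```

```bash
python3 jog.py '[[0,0,0.003,0],[0,0,0.003,0],[0,0,0,0],[0,0,0,0]]' && python3 jog.py '[[0,0,0,0],[0,0,0,0],[0,0,0,0]]' 0.72 && python3 jog.py '[[0,0,-0.03,0],[0,0,-0.05,0],[0,0,-0.06,0],[0.06,0,-0.06,0],[0.06,0,-0.06,0]]'
python3 - <<'E'
from h import *
snap("side","s4"); snap("wrist","w10")
a=cv2.imread("pics/s4.png")[330:600,300:700];b=cv2.imread("pics/w10.png")[:, :]
cv2.imwrite("pics/c4.png",np.vstack([a,cv2.resize(b,(400,300))]))
go([.7,-.2,.3])
E
```

```text
time: 41.32
tool_pos: [0.6289, -0.2236, 0.0482]
tcp_rot: [0.59, 3.084, -0.001]
wrist_force: [-1.4, 0.6, 6.1]
width: 0.523
grip_force: 84.4
time: 41.7
tool_pos: [0.628, -0.2233, 0.0465]
tcp_rot: [-0.59, -3.085, -0.0]
wrist_force: [-0.2, -0.3, 0.0]
width: 0.72
grip_force: 0.0
time: 42.32
tool_pos: [0.5453, -0.1905, 0.2767]
tcp_rot: [0.59, 3.085, -0.0]
wrist_force: [0.6, -0.6, 0.9]
width: 0.72
grip_force: 0.0
t=42.4 tcp=[ 0.5461 -0.1906  0.2825] tilt=0.56deg turn=0.000 (q6=-1.57) shift=[-0.1467  0.0481 -0.0161] width=0.721 grip=0.0 F=[ 0.0723 -0.473   0.3175]
```

View pics/c4.png

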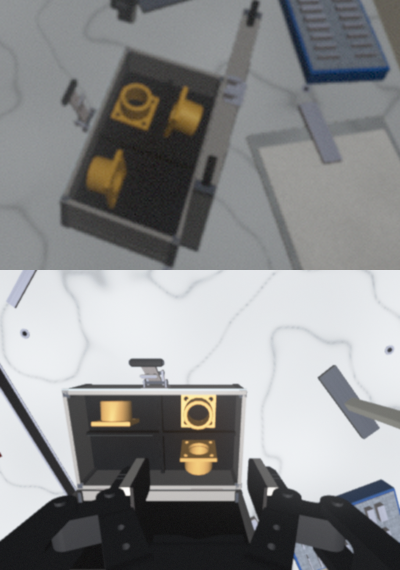

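All three bushes are seen in separate pockets (front left standing, front right and rear left lying). The lid stands as before, with its lug at (252,12) in the side crop, and the lever is still over. Regrip the left lug to close.

```bash
python3 jog.py '[[0,0,-0.04,0],[0,0,0,0]]'
python3 - <<'E'
from h import *
c=np.load('case.npy')
go(planar(c,[.0864,.114,.32])[0],np.pi/2+c[2])
z=np.load("pics/w10.npz");k=512/400
for n,h,uv in (('d',.072,(198,411)),('lidFL',.09,(243,388))):
    q=onplane(h,(np.array(uv)-[0,270])*k,z["K"],z["T"]);print(n,planar([0,0,-c[2]],q-[c[0],c[1],0])[0])
E
```

```text
time: 42.68
tool_pos: [0.5479, -0.1915, 0.3186]
tcp_rot: [0.589, 3.079, -0.002]
wrist_force: [0.7, -0.1, -1.1]
width: 0.719
grip_force: 0.0
t=42.7 tcp=[ 0.5479 -0.1915  0.3186] tilt=0.39deg turn=0.001 (q6=-1.57) shift=[-0.1386  0.0506 -0.0004] width=0.719 grip=0.0 F=[ 0.7341 -0.0896 -1.0793]
d [-0.0444  0.0627  0.072 ]
lidFL [-0.0816  0.1255  0.09  ]
```

```bash
python3 jog.py '[[-0.05,0.02,-0.01,0],[-0.05,0.02,0,0],[-0.039,0.01,0,0],[0,0,0,0],[0,0,0,0]]'
python3 - <<'E'
from h import *
c=np.load('case.npy')
go(planar(c,[.0864,.114,.252])[0],np.pi/2+c[2])
M=P("wrist");print(M is not None)
im=bot.read_camera("wrist");cv2.imwrite("pics/w11.png",cv2.resize(im[:,:,::-1],(800,600)))
E
```

```text
time: 43.3
tool_pos: [0.693, -0.1955, 0.323]
tcp_rot: [-0.589, -3.082, -0.0]
wrist_force: [-0.3, -0.6, 0.5]
width: 0.719
grip_force: 0.0
t=43.3 tcp=[ 0.693  -0.1955  0.323 ] tilt=0.20deg turn=0.001 (q6=-1.50) shift=[-0.0025  0.0007  0.071 ] width=0.719 grip=0.0 F=[-0.3384 -0.6144  0.4616]
True
```

```bash
python3 jog.py '[[-0.0025,0,0.02,0],[0,0,0.02,0],[0,0,0.02,0],[0,0,0.01,0],[0,0,0,0]]' && python3 jog.py '[[0,0,0,0],[0,0,0,0],[0,0,0,0],[0,0,0,0],[0,0,0,0]]' 0 60
python3 - <<'E'
from h import *
c=np.load('case.npy')
go(planar(c,[.0864,.114,.252])[0],np.pi/2+c[2])
E
```

```text
time: 43.98
tool_pos: [0.6952, -0.1962, 0.2534]
tcp_rot: [-0.589, -3.083, -0.001]
wrist_force: [0.4, 0.3, 0.4]
width: 0.719
grip_force: 0.0
time: 44.6
tool_pos: [0.6973, -0.1952, 0.2571]
tcp_rot: [0.588, 3.083, 0.003]
wrist_force: [1.1, 5.8, 3.4]
width: 0.261
grip_force: 59.0
t=44.6 tcp=[ 0.6973 -0.1952  0.2571] tilt=0.21deg turn=0.002 (q6=-1.50) shift=[ 0.0016 -0.0012  0.0051] width=0.261 grip=59.0 F=[1.0965 5.7808 3.439 ]
```

```bash
python3 jog.py '[[0.0172,0,0,0],[0.0171,0,0.0017,0],[0.0169,0,0.0034,0],[0.0164,0,0.0051,0],[0.0158,0,0.0067,0]]' && python3 jog.py '[[0.0151,0,0.0083,0],[0.0142,0,0.0097,0],[0.0131,0,0.0111,0],[0.012,0,0.0123,0],[0.0107,0,0.0135,0]]'
python3 - <<'E'
from h import *
c=np.load('case.npy');s=bot.read_state();l=planar([0,0,-c[2]],s["tool_pos"]-[c[0],c[1],0])[0]; l[2]+=.006
print(l, 'angle',np.arctan2(l[2]-.09,.078-l[0])-.07, 'rad',np.hypot(l[2]-.09,.078-l[0])); go([.5,0,.2])
E
```

```text
time: 45.22
tool_pos: [0.6221, -0.1653, 0.2437]
tcp_rot: [0.587, 3.074, 0.001]
wrist_force: [2.3, 5.1, 11.7]
width: 0.262
grip_force: 61.7
time: 45.85
tool_pos: [0.5575, -0.1396, 0.1879]
tcp_rot: [0.589, 3.085, 0.004]
wrist_force: [-9.4, 10.2, 16.7]
width: 0.264
grip_force: 70.9
[-0.0624  0.1151  0.1939] angle 0.5672122473461019 rad 0.17466863209250905
t=45.9 tcp=[ 0.5575 -0.1396  0.1879] tilt=0.17deg turn=0.000 (q6=-1.48) shift=[ 0.105   0.1086 -0.0118] width=0.264 grip=70.9 F=[-9.4203 10.1904 16.7289]
```

```bash
python3 jog.py '[[0.0088,0,0.0147,0],[0.0075,0,0.0155,0],[0.006,0,0.016,0],[0.0042,0,0.0166,0],[0,0,0,0]]'
python3 - <<'E'
from h import *
c=np.load('case.npy');s=bot.read_state();l=planar([0,0,-c[2]],s["tool_pos"]-[c[0],c[1],0])[0]; l[2]+=.006
print(l, 'angle',np.arctan2(l[2]-.09,.078-l[0])-.07, 'rad',np.hypot(l[2]-.09,.078-l[0])); go([.5,0,.2])
E
```

```text
time: 46.48
tool_pos: [0.5294, -0.1286, 0.1187]
tcp_rot: [-0.589, -3.077, -0.007]
wrist_force: [-6.9, 11.7, 2.1]
width: 0.259
grip_force: 82.5
[-0.0926  0.115   0.1247] angle 0.13070143300316445 rad 0.1741365292611566
t=46.5 tcp=[ 0.5294 -0.1286  0.1187] tilt=0.56deg turn=0.000 (q6=-1.48) shift=[ 0.0756  0.1088 -0.0803] width=0.259 grip=82.5 F=[-6.9301 11.6571  2.0542]
```

```bash
python3 jog.py '[[0.0018,0,0.01,0],[0.0006,0,0.008,0],[0,0,0.003,0],[0,0,0,0]]'
python3 - <<'E'
from h import *
c=np.load('case.npy');s=bot.read_state();l=planar([0,0,-c[2]],s["tool_pos"]-[c[0],c[1],0])[0]; l[2]+=.006
print(l, 'angle',np.arctan2(l[2]-.09,.078-l[0])-.07, 'rad',np.hypot(l[2]-.09,.078-l[0])); go([.5,0,.2])
E
```

```text
time: 46.98
tool_pos: [0.5265, -0.1274, 0.0979]
tcp_rot: [-0.589, -3.075, -0.007]
wrist_force: [-8.9, 13.1, 2.3]
width: 0.265
grip_force: 85.3
[-0.0958  0.115   0.1039] angle 0.009840565580660474 rad 0.17434995418078242
t=47.0 tcp=[ 0.5265 -0.1274  0.0979] tilt=0.67deg turn=0.000 (q6=-1.48) shift=[ 0.0728  0.1088 -0.101 ] width=0.265 grip=85.3 F=[-8.8934 13.1153  2.3275]
```

```bash
python3 jog.py '[[0,0,0.002,0],[0,0,0.002,0],[0,0,0,0]]' && python3 jog.py '[[0,0,0.002,0],[0,0,0,0]]' && python3 jog.py '[[0,0,0,0],[0,0,0,0],[0,0,0,0]]' 0.7 && python3 jog.py '[[0,0,-0.04,0],[0,0,-0.04,0],[0,0,0,0]]' 0
python3 - <<'E'
from h import *
c=np.load('case.npy');go(planar(c,[-.06,.09,.13])[0],np.pi/2+c[2])
E
```

```text
time: 47.35
tool_pos: [0.5262, -0.1273, 0.0941]
tcp_rot: [-0.589, -3.074, -0.007]
wrist_force: [-10.1, 14.4, 3.5]
width: 0.262
grip_force: 85.8
time: 47.6
tool_pos: [0.5261, -0.1272, 0.092]
tcp_rot: [-0.588, -3.074, -0.007]
wrist_force: [-10.4, 13.5, 4.8]
width: 0.257
grip_force: 85.8
time: 47.98
tool_pos: [0.5313, -0.1314, 0.0939]
tcp_rot: [0.59, 3.085, -0.0]
wrist_force: [-0.3, 0.5, 0.1]
width: 0.694
grip_force: 0.5
time: 48.35
tool_pos: [0.5347, -0.1325, 0.1785]
tcp_rot: [0.588, 3.076, -0.002]
wrist_force: [-0.3, -0.6, -0.2]
width: 0.063
grip_force: 0.0
t=48.4 tcp=[ 0.5347 -0.1325  0.1785] tilt=0.55deg turn=0.001 (q6=-1.48) shift=[-0.0258 -0.0233  0.0487] width=0.063 grip=0.0 F=[-0.2788 -0.6188 -0.1589]
```

Now press the lid's front edge down with the shut fingers to make sure it is home.

```bash
python3 jog.py '[[-0.026,-0.023,0.02,0],[0,0,0.02,0],[0,0,0.01,0],[0,0,0,0]]' && python3 jog.py '[[0,0,0.004,0],[0,0,0.002,0],[0,0,0,0]]' && python3 jog.py '[[0,0,0.003,0],[0,0,0,0],[0,0,0,0]]'
python3 - <<'E'
from h import *
c=np.load('case.npy');go(planar(c,[-.06,.09,.114])[0],np.pi/2+c[2])
E
```

```text
time: 48.85
tool_pos: [0.5452, -0.1611, 0.1217]
tcp_rot: [-0.589, -3.082, -0.001]
wrist_force: [-0.1, 0.8, 0.5]
width: -0.007
grip_force: 0.0
time: 49.22
tool_pos: [0.5469, -0.1619, 0.118]
tcp_rot: [0.589, 3.085, -0.0]
wrist_force: [0.9, -0.3, 0.0]
width: -0.002
grip_force: 0.0
time: 49.6
tool_pos: [0.5468, -0.162, 0.1147]
tcp_rot: [0.59, 3.086, -0.0]
wrist_force: [0.0, -0.4, 0.2]
width: -0.002
grip_force: 0.0
t=49.6 tcp=[ 0.5468 -0.162   0.1147] tilt=0.00deg turn=0.001 (q6=-1.52) shift=[-0.0041 -0.0004  0.0007] width=-0.002 grip=0.0 F=[ 0.0059 -0.3516  0.1689]
```

```bash
python3 jog.py '[[0,0,0.002,0],[0,0,0,0],[0,0,0,0]]' && python3 jog.py '[[0,0,0.002,0],[0,0,0,0],[0,0,0,0]]' && python3 jog.py '[[0,0,0.001,0],[0,0,0.001,0],[0,0,0,0]]'
```

```text
time: 49.98
tool_pos: [0.5471, -0.1621, 0.114]
tcp_rot: [0.59, 3.085, -0.0]
wrist_force: [-2.8, 0.4, 7.2]
width: -0.002
grip_force: 3.4
time: 50.35
tool_pos: [0.5472, -0.1621, 0.1139]
tcp_rot: [0.59, 3.085, -0.0]
wrist_force: [-6.8, 2.1, 16.4]
width: -0.001
grip_force: 8.4
time: 50.72
tool_pos: [0.5472, -0.1621, 0.1138]
tcp_rot: [0.59, 3.085, -0.0]
wrist_force: [-11.4, 4.2, 27.1]
width: -0.004
grip_force: 13.5
```

The lid is solid at z = 0.1138 under 27 N, so it is shut. Retreat and check the hook.

```bash
python3 jog.py '[[0,0,-0.03,0],[0,0,-0.05,0],[0,0.03,-0.05,0],[0.04,0.05,-0.04,0],[0.05,0.05,0,0]]' && python3 jog.py '[[0.02,0.05,0,0],[0,0,0,0],[0,0,0,0]]'
python3 - <<'E'
from h import *
snap("wrist","w12"); snap("side","s5",1)
a=cv2.imread("pics/w12.png");b=cv2.imread("pics/s5.png")
cv2.imwrite("pics/fin.png",np.hstack([cv2.resize(a,(400,300)),cv2.resize(b[150:],(400,round(234*400/512)))[:300] if 0 else cv2.copyMakeBorder(cv2.resize(b,(400,300)),0,0,0,0,0)]))
E
```

```text
time: 51.35
tool_pos: [0.52, -0.0254, 0.2762]
tcp_rot: [0.591, 3.077, 0.002]
wrist_force: [0.6, 0.9, 0.0]
width: 0.007
grip_force: 0.0
time: 51.72
tool_pos: [0.5174, 0.0278, 0.2718]
tcp_rot: [0.588, 3.086, -0.001]
wrist_force: [0.3, 0.2, 0.7]
width: 0.001
grip_force: 0.0
```

View pics/fin.png

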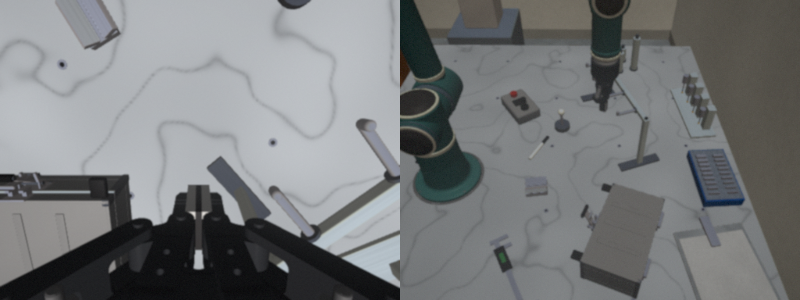

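The last picture shows the lid shut, lever still over at (588,215), sphere standing and the arm clear. A numeric check that the lever and hook look unchanged since the throw comes before handing in.

Run:
```python
from h import *
g=lambda n:cv2.cvtColor(np.load(f"pics/{n}.npz")["im"],cv2.COLOR_RGB2GRAY)[255:300,225:256]
a,b=g("s3"),g("s5"); print(cv2.matchTemplate(a,b[3:-3,3:-3],cv2.TM_CCOEFF_NORMED).round(2).max(),cv2.minMaxLoc(cv2.matchTemplate(a,b[3:-3,3:-3],cv2.TM_CCOEFF_NORMED))[3])
d=cv2.absdiff(cv2.GaussianBlur(a,(5,5),0),cv2.GaussianBlur(b,(5,5),0));print(d.max(),d.mean())
for i in range(0,45,4): print(' '.join('%3d'%v for v in d[i,::2]))
```

```text
0.96 (3, 3)
48 13.706810035842294
 14  14  13  13  13  14  13  14  13  12  13  13  13  12  13  14
 13  13  13  13  12  13  12  12  13  12  11  12  14  13  13  13
 13  14  12  14  13  12   9   7  10  13  13  13  13  13  13  13
 12  14  14  12  12   8   5   9  13  13  12  13  13  12  13  12
 13  13  13  11   8   6   6   9  11  11  12  13  13  13  14  16
 12  13  13  10   6   6   8  11  11  10  11  16  27  30  28  34
 12  12  12  12  12  12  11  10  10  10  11  16  34  41  41  40
 13  13  13  14  12  12  13  12  10   9  10   7   3   2  16  17
 13  12  13  13  13  14  13  12  11  10  17  15  14  24  15   0
 15  13  14  14  13  12  12  13  12   9  10  12  23  20   6  25
 14  13  14  14  13  14  13  13  13  13  14  17  16   4  30  41
 12  13  13  13  14  14  13  14  13  16  30  31   9  20  39  48
```

```bash
python3 -c "
from workcell import bot
print(bot.finish_job())"
```

```text
the job is handed in; nothing more can be done
None
```

The job is handed in: all three bushes present are packed in separate pockets, the lid is shut, and the latch is undone with the hook hanging clear; the sphere still stands, and nothing touched the snap gauge, though the gripper hid it in the last picture.

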